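Gather the casting-stand thumb nuts in the pick corner of the parts tote

ROBOT

A 6-joint arm with a two-finger parallel gripper is mounted at the origin on a cart in front of the work surface, level with it; the furniture and walls round the work are solid. World frame = base frame: x ahead of the robot, y to its left, z up, the work surface at z = 0. Lengths are in mm, angles in degrees, forces in N, time in s.
With the tool pointing down it reaches from about 300 to 850 mm from the base axis. Payload 5.4 kg.
Tool frame: the origin (TCP) lies midway between the tips of the shut fingers; the grasp point (between the pads) lies 19 mm behind it; z points along the fingers, y is the line along which they close (so a half turn about z gives the same grasp; the last joint's range is limited). The gripper opens to 85 mm and grips with 20 to 120 N. Pads are 22 mm wide; open, the fingers measure 114 mm over their backs; the gripper's body (76 mm by 85 mm) begins 54 mm behind the grasp point. The pads swing forward as they close: fully open they stand 13 mm farther back than shut.
Start: joints at [-79.131, 9.076, 91.501, -0, 79.423, -12.038], TCP at [223.785, -529.647, 231.299] pointing down, gripper open.
Joint ranges: [-166.64, 166.64], [-54.1, 131.32], [10.49, 154.53], [-73.88, 253.88], [9.74, 151.15], [-171.62, 171.62]. Speed limits (degrees/s): [147.25, 147.25, 180, 180, 180, 180].

INTERFACE

Orientations are given as [roll, pitch, yaw] about the fixed x, y, z axes, in that order (R = Rz(yaw) Ry(pitch) Rx(roll)).
In Python, from bench import arm gives the robot as it stands.
- The arm moves only by the tool drive_tool, never from a script. Its argument "targets" is a list of rows, each an object with "claw": the closure, from 0 (fully open) to 1 (shut); "offset": the shift along the tool's x, y, z in units of 25 mm (1.0 is 25 mm), a list of three; "turn": the turn, a rotation vector about the tool's x, y, z in units of 5 degrees (1.0 is 5 degrees), a list of three. A call has 1 to 5 rows; each row shifts and turns the commanded pose from where the row before left it, along the tool's axes as they then stand; what a row does not reach is not made up. A row lasts 1/10 s, in which the tool goes at most 50 mm and 8.59 degrees, less where a joint would pass 70% of its speed; a pose out of reach is approached as far as the arm can. A call is refused whole if a number of a shift passes 1 or a number of a turn 1, either way. A call with a gripper value outside its range is refused whole. The fingers move at their own pace and stop on an object; "newtons" is the grip in N (left out, the last holds). Time passes only in rows, so rows that do not move let the fingers close. It gives the time, the measured TCP pose, the force, the opening and the grip force at its end, in the units of the state.
- arm.sense(): the state, without advancing time (a new reading comes with each control period).
- arm.capture(name): name is "scene" or "top" or "wrist"; returns the picture (384x512x3 uint8, red, green, blue); there is no depth.
- arm.camera_params(name): a dict with "fx", "fy", "cx", "cy" (pixels), "world_from_camera" (4x4, takes a point from camera to world coordinates). Camera axes: x right, y up, looking along -z (the intrinsics and any distortion apply to the point x, -y, -z); pixel columns grow to the right and rows downward; lengths in mm; the calibration is good to about 2 mm. A picture is of the moment at which its call begins: read the wrist's pose just before it. camera_params takes no time and is no camera call; for the wrist camera it gives the pose at the moment of the call.
- arm.sign_off(): hands the job in; it is judged then, once.
Trained networks look in the newest picture that a camera, given by its name, has taken for a name from the list of things; names that differ only in an ending like _2 or _b are one class to them, and where a whole thing is asked for, a point or a joint stands for the part that bears it (a point fixed in the world has none). Each returns a list of dicts, best first, with "p" (0 to 1); they miss things now and then, are a little off and sometimes report something else, mostly with a low value. They report only what shows in the picture. A call takes as long as a camera call.
- arm.spot_in(label, camera): "xy" ([column, row] in pixels, amid what is visible of it).
- arm.spot_point(label, camera): "xy" ([column, row] in pixels: a listed point, or the origin of a listed thing).
The state is a dict: "time": time; "q": joint angles; "qvel": joint speeds; "effort": joint torques, N m; "tcp_pos": TCP position; "eef_rot": TCP orientation; "force": force on the tool from outside, world axes, zero at the start; "torque": the same for the moment, N m; "finger_gap": opening from 0.0 (shut) to 1.0 (fully open); "gripper_force": force on a finger pad.
Only numpy, scipy, OpenCV 4.12 (cv2) and the standard library are available. Lean on these libraries where they do the work, as an engineer would, in place of code of your own. Each camera call takes 0.05 s, during which the arm holds its last target. There are 200 camera calls.

TASK

Put the brass thumb nut that was left on the bench into the blue parts tote with the other three, and shut the tote's clear flap while the tote still stands on the bench. Then pick the tote up by its black handle and tip it towards the corner where the flap is cut away, so that all four nuts slide together into that corner where I can pick them out, and finish while still holding the tote in the air, steady and tilted like that, a few centimetres or more clear of the bench and with the flap shut. Leave the black comb, timer, red marker and roll of tape on the bench where they are.

Things in the scene. Friction and masses are not known exactly. Their poses are not given: they have to be found in the camera images.
- tote: Loose blue plastic parts tote, about 0.34 kg, 176 mm along its x, 112 mm along its y, walls 46 mm high; walls and floor 3 mm thick, smooth inside: nuts start to slide at about 9 to 12 degrees of tilt (about 20 where they also rub along a wall). Origin: centre of its underside; z up; its front, with a blank white label, faces -x. Pick corner: front left (-x, +y).
- loading (a point): Middle of the loading opening, level with the wall tops (x = -52, y = 0, z = 46 mm of the tote). The opening runs from x = -16 mm to the front wall and is closed by the clear flap. Behind it a fixed blue cover, its top 49 mm over the underside, closes the tote up to the rear wall and carries the handle; nuts pass freely below it.
- handle (a point): Centre of the tote's black handle bar: 14 mm thick (along the tote's x), 16 mm high, 84 mm long (along its y), 80 mm above the tote's underside at x = +8, y = 0 mm; 23 mm of free height below it; posts 10 mm wide stand under it at y = -37 and +37 mm. The loaded, shut tote's centre of mass lies about 55 mm below the bar, up to 20 mm in front of it.
- flap (a joint): Opening angle of the clear, black-edged flap, rad: 0 shut (level on the walls), 1.57 upright, 1.9 leaning on the handle. Hinge line along the tote's y at x = -16, z = 47.5 mm. 3 mm thick, 112 mm wide, 72 mm from hinge to front edge. Its front left corner, 42 mm (x) by 44 mm (y), is cut away: the pick opening. Stiff hinge: it stays at any angle; about 0.5 N at its edge moves it.
- flap_edge (a point): Point on the flap's upper face (when shut) at its front edge, beside the pick opening: 72 mm from the hinge line, at y = -22 mm of the tote. A black tab, 30 mm wide, sticks out 14 mm from the front edge here.
- pick_corner (a point): Outer bottom corner of the tote at its pick corner (x = -88 mm, y = +56 mm, z = 0 in the tote's frame).
- nut_1: Loose knurled brass thumb nut, about 21 g: head 18 mm in diameter and 8 mm high, on it a hub 11 mm in diameter and 5 mm high. Origin: centre of the head's flat face, on which it lies, hub up, z up. Starts inside the tote.
- nut_2: Loose knurled brass thumb nut, about 21 g: head 18 mm in diameter and 8 mm high, on it a hub 11 mm in diameter and 5 mm high. Origin: centre of the head's flat face, on which it lies, hub up, z up. Starts inside the tote.
- nut_3: Loose knurled brass thumb nut, about 21 g: head 18 mm in diameter and 8 mm high, on it a hub 11 mm in diameter and 5 mm high. Origin: centre of the head's flat face, on which it lies, hub up, z up. Starts inside the tote.
- nut_4: Loose knurled brass thumb nut, about 21 g: head 18 mm in diameter and 8 mm high, on it a hub 11 mm in diameter and 5 mm high. Origin: centre of the head's flat face, on which it lies, hub up, z up. Starts alone on the bench to the left of the tote.
- comb_black: Loose black gel comb, 12 x 160 x 30 mm, lying on the bench behind the work, long side along its y; origin: centre of its underside. To be left alone.
- bench_timer: Loose white bench timer with red buttons, 66 x 66 x 18 mm, on the bench behind the tote; origin: centre of its underside. To be left alone.
- marker_red: Loose marker pen with red cap, 143 mm long along its y, 14 mm high, near the bench's front edge; origin: below its middle. To be left alone.
- beige_tape: Loose roll of beige tape, 100 mm in diameter, 19 mm high, lying flat near the bench's front edge, left of the tote; origin: centre of its underside. To be left alone.

How it is judged:
By the outcome, as a careful person would: the job done as asked, in the order asked, and still so for the second after the job is handed in, while the arm keeps its last pose, push and grip.
It also fails if it takes over 61 s, if anything falls off the work surface, if the arm or the gripper's body presses on something with over 40 N, if the wrist force passes 120 N, or if a joint passes its speed limit or range.

## Working session

There is one attempt and no reset: what is moved stays moved. The work goes in short steps, Python scripts to look and compute and a tool call to move; the robot and the scene stay as the last step left them, time stands still between calls to the robot, and variables do not carry over. Pictures are saved under pics/ and viewed, at most 10 in all, crops included, and the job is handed in when it is done.

Besides the shell and the picture viewer there is one more tool, called after "Emit:" as a command line: name --argument value ..., lists and objects as JSON in quotes. drive_tool: Moves the arm, as the interface text tells. Its arguments: {"type":"object","properties":{"targets":{"type":"array"},"newtons":{"type":"number"}},"required":["targets"]}

```bash
ls; mkdir -p pics; cat > h.py <<'E'
import numpy as np, cv2
from bench import arm
from scipy.spatial.transform import Rotation as R
def ray(cam,xy):
    c=arm.camera_params(cam);M=np.array(c["world_from_camera"])
    d=np.array([(xy[0]-c["cx"])/c["fx"],-(xy[1]-c["cy"])/c["fy"],-1.]);
    return M[:3,3],M[:3,:3]@d
def onz(cam,xy,z):
    o,d=ray(cam,xy);return o+d*(z-o[2])/d[2]
def proj(cam,p):
    c=arm.camera_params(cam);M=np.linalg.inv(np.array(c["world_from_camera"]))
    q=M[:3,:3]@np.array(p)+M[:3,3];return np.array([c["cx"]+c["fx"]*q[0]/-q[2],c["cy"]+c["fy"]*-q[1]/-q[2]])
def save(cam,name):
    im=arm.capture(cam);cv2.imwrite("pics/"+name+".png",cv2.cvtColor(np.asarray(im),cv2.COLOR_RGB2BGR));return im
E
python3 - <<'E'
from h import *
print(arm.sense())
ims=[save(c,c+"0") for c in ("scene","top")]
cv2.imwrite("pics/a.png",cv2.resize(cv2.cvtColor(np.vstack(ims),cv2.COLOR_RGB2BGR),(400,600)) if 0 else cv2.cvtColor(ims[1],cv2.COLOR_RGB2BGR))
print({k:v for k,v in arm.camera_params("top").items()})
zs=dict(loading=46,handle=80,flap_edge=None,pick_corner=0,nut_1=0,tote=0,comb_black=0,bench_timer=0,marker_red=0,beige_tape=0)
for c in("top","scene"):
  for l,z in zs.items():
    for d in arm.spot_point(l,c)[:5]:
        print(c,l,round(d["p"],2),np.round(d["xy"],1),np.round(onz(c,d["xy"],z if z is not None else 100),1))
E
```

```text
pics
{'time': 0.0, 'q': array([-7.91312048e+01,  9.11438814e+00,  9.15733077e+01, -3.31492242e-04,
        7.94214379e+01, -1.20365559e+01]), 'qvel': array([ 0.02212277,  0.0105899 , -0.02009473, -0.05039123,  0.00527174,
        0.03481122]), 'effort': array([ 4.32714387e-04, -3.96003306e+01, -3.31427085e+01, -2.42972246e-04,
        8.45544302e-03, -3.20896027e-05]), 'tcp_pos': array([ 223.67059015, -529.06076952,  230.28993157]), 'eef_rot': array([-1.79893198e+02, -2.24396920e-02,  2.29053914e+01]), 'force': array([0.73794923, 0.13684803, 0.23305226]), 'torque': array([0.01522259, 0.01343194, 0.01999956]), 'gripper_force': 0.0, 'finger_gap': 0.9965112194553413}
{'fx': 415.5321988796682, 'fy': 415.5321988796682, 'cx': 255.04996311228757, 'cy': 183.09462631717128, 'world_from_camera': array([[ 1.97795959e-02,  9.87930129e-01, -1.53632117e-01,
         4.31750973e+02],
       [-9.99801911e-01,  1.92042179e-02, -5.22841407e-03,
         2.22252457e+02],
       [-2.21492314e-03,  1.53705100e-01,  9.88114283e-01,
         9.29642531e+02],
       [ 0.00000000e+00,  0.00000000e+00,  0.000
[... 667 characters left out ...]
cene loading 0.66 [304.7 176.6] [491.7 109.3  46. ]
scene handle 0.75 [288.6 151.6] [555.   86.6  80. ]
scene flap_edge 0.62 [297.3 141.1] [547.2  60.5 100. ]
scene flap_edge 0.3 [312.5 187.1] [432.5 185.5 100. ]
scene pick_corner 0.56 [299.7 206.6] [468.7 164.2   0. ]
scene nut_1 0.52 [288.2 173.2] [557.3  75.5   0. ]
scene nut_1 0.4 [239.1 250.6] [506.8 358.2   0. ]
scene tote 0.58 [287.7 172.7] [559.5  74.5   0. ]
scene comb_black 0.95 [200.6 188. ] [706.8 254.1   0. ]
scene bench_timer 0.91 [238.8 144.6] [737.6  52.4   0. ]
scene marker_red 0.5 [350.  201.1] [377.7  75.2   0. ]
scene beige_tape 0.74 [289.  176.8] [548.   86.4   0. ]
scene beige_tape 0.71 [271.2 287.2] [397.1 395.7  -0. ]
```

```bash
python3 - <<'E'
import cv2,numpy as np
a=cv2.imread("pics/top0.png")[90:300,150:400];b=cv2.imread("pics/scene0.png")[80:310,160:400]
cv2.imwrite("pics/b.png",np.hstack([cv2.resize(a,(400,336)),cv2.resize(b,(400,336))]))
from h import *
# camera dist info
c=arm.camera_params("scene");print(c.keys(),np.round(np.array(c["world_from_camera"])[:3,3]))
E
```

```text
dict_keys(['fx', 'fy', 'cx', 'cy', 'world_from_camera']) [146. 815. 727.]
```

View pics/b.png

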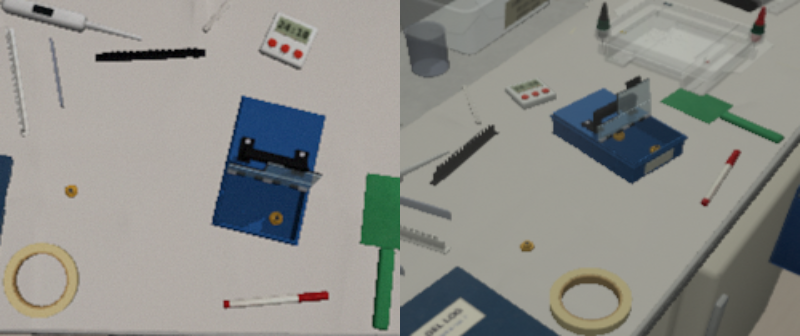

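The top crop (left half) shows the tote yawed about -13° with its flap up against the handle. The loose nut is at crop (71,191), and a nut in the tote's front is at (276,218). I'll move over the loose nut first.

Emit:
drive_tool --targets '[{"claw": 0, "offset": [0.84, -0.98, 0], "turn": [0, 0, 0]}, {"claw": 0, "offset": [0.84, -0.98, 0], "turn": [0, 0, 0]}, {"claw": 0, "offset": [0.84, -0.98, 0], "turn": [0, 0, 0]}, {"claw": 0, "offset": [0.84, -0.98, 0], "turn": [0, 0, 0]}, {"claw": 0, "offset": [0.84, -0.98, 0], "turn": [0, 0, 0]}]'

```text
time: 1.6
tcp_pos: [273.1, -374.7, 231.4]
eef_rot: [180.0, -0.0, 22.9]
force: [0.5, 0.5, 0.6]
finger_gap: 1.0
gripper_force: 0.0
```

Emit:
drive_tool --targets '[{"claw": 0, "offset": [0.84, -0.98, 0], "turn": [0, 0, 0]}, {"claw": 0, "offset": [0.84, -0.98, 0], "turn": [0, 0, 0]}, {"claw": 0, "offset": [0.84, -0.98, 0], "turn": [0, 0, 0]}, {"claw": 0, "offset": [0.84, -0.98, 0], "turn": [0, 0, 0]}, {"claw": 0, "offset": [0.84, -0.98, 0], "turn": [0, 0, 0]}]'

```text
time: 2.1
tcp_pos: [322.1, -221.0, 231.5]
eef_rot: [180.0, -0.0, 22.9]
force: [0.6, -0.0, 0.8]
finger_gap: 0.998
gripper_force: 0.0
```

Emit:
drive_tool --targets '[{"claw": 0, "offset": [0.84, -0.98, 0], "turn": [0, 0, 0]}, {"claw": 0, "offset": [0.84, -0.98, 0], "turn": [0, 0, 0]}, {"claw": 0, "offset": [0.84, -0.98, 0], "turn": [0, 0, 0]}, {"claw": 0, "offset": [0.84, -0.98, 0], "turn": [0, 0, 0]}, {"claw": 0, "offset": [0.84, -0.98, 0], "turn": [0, 0, 0]}]'

```text
time: 2.6
tcp_pos: [371.2, -67.3, 231.6]
eef_rot: [180.0, -0.0, 22.9]
force: [0.1, -0.5, 0.1]
finger_gap: 1.0
gripper_force: 0.0
```

Emit:
drive_tool --targets '[{"claw": 0, "offset": [0.84, -0.98, 0], "turn": [0, 0, 0]}, {"claw": 0, "offset": [0.84, -0.98, 0], "turn": [0, 0, 0]}, {"claw": 0, "offset": [0.84, -0.98, 0], "turn": [0, 0, 0]}, {"claw": 0, "offset": [0.84, -0.98, 0], "turn": [0, 0, 0]}, {"claw": 0, "offset": [0.84, -0.98, 0], "turn": [0, 0, 0]}]'

```text
time: 3.1
tcp_pos: [420.2, 86.6, 231.5]
eef_rot: [180.0, -0.0, 22.9]
force: [0.5, -0.5, 0.4]
finger_gap: 1.0
gripper_force: 0.0
```

```bash
python3 - <<'E'
from h import *
save("wrist","w1")
print(np.round(np.array(arm.camera_params("wrist")["world_from_camera"]),2))
for l,z in dict(loading=46,handle=80,flap_edge=115,pick_corner=0,nut_1=0,tote=0).items():
    for d in arm.spot_point(l,"wrist")[:4]:
        print(l,round(d["p"],2),np.round(d["xy"],1),np.round(onz("wrist",d["xy"],z),1))
E
```

```text
[[ 3.9000e-01  8.8000e-01  2.8000e-01  4.9113e+02]
 [-9.2000e-01  3.7000e-01  1.2000e-01  1.2050e+02]
 [-0.0000e+00 -3.0000e-01  9.5000e-01  3.7449e+02]
 [ 0.0000e+00  0.0000e+00  0.0000e+00  1.0000e+00]]
loading 0.71 [270.5  96.3] [494.1 105.1  46. ]
handle 0.84 [311.7  36.6] [553.5  91.7  80. ]
flap_edge 0.93 [336.7  60.4] [538.3  67.8 115. ]
pick_corner 0.63 [213.2  95. ] [469.1 162.3   0. ]
nut_1 0.69 [283.3 113.9] [481.6  76.7   0. ]
tote 0.93 [296.   56.9] [544.8  89.3   0. ]
```

View pics/w1.png

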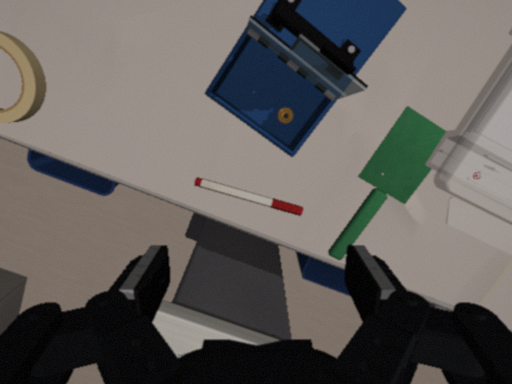

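Emit:
drive_tool --targets '[{"claw": 0, "offset": [0.84, -0.98, 0], "turn": [0, 0, 0]}, {"claw": 0, "offset": [0.84, -0.98, 0], "turn": [0, 0, 0]}, {"claw": 0, "offset": [0.84, -0.98, 0], "turn": [0, 0, 0]}, {"claw": 0, "offset": [0.84, -0.98, 0], "turn": [0, 0, 0]}, {"claw": 0, "offset": [0.84, -0.98, 0], "turn": [0, 0, 0]}]'

```text
time: 3.95
tcp_pos: [469.6, 239.0, 231.4]
eef_rot: [180.0, -0.0, 22.8]
force: [-1.0, -0.4, 0.9]
finger_gap: 0.999
gripper_force: 0.0
```

Emit:
drive_tool --targets '[{"claw": 0, "offset": [0.84, -0.98, 0.5], "turn": [0, 0, 0]}, {"claw": 0, "offset": [0.84, -0.98, 0.5], "turn": [0, 0, 0]}, {"claw": 0, "offset": [0.84, -0.98, 0.5], "turn": [0, 0, 0]}, {"claw": 0.3, "offset": [0, 0, 0.8], "turn": [0, 0, 0]}]'

```text
time: 4.35
tcp_pos: [500.2, 333.2, 174.4]
eef_rot: [-180.0, -0.2, 23.0]
force: [-0.4, -0.9, -0.3]
finger_gap: 0.856
gripper_force: 0.0
```

```bash
python3 - <<'E'
from h import *
save("wrist","w2"); s=arm.sense();print(s["tcp_pos"],s["eef_rot"])
save("top","t2");save("scene","s2")
for c in ("wrist","top","scene"):
  for f in (arm.spot_in,arm.spot_point):
    for d in f("nut_4",c)[:3]:
        p=onz(c,d["xy"],6 if f is arm.spot_in else 0);e=p-s["tcp_pos"]
        r=R.from_euler("xyz",s["eef_rot"],degrees=True)
        print(c,round(d["p"],2),np.round(d["xy"],1),np.round(p,1),"tool",np.round(r.inv().apply(e),1))
E
```

```text
[497.41382331 330.69131955 169.55697303] [-179.99601553    0.2806374    22.91451697]
wrist 0.79 [237.2 149.6] [510.4 357.8   6. ] tool [ 23.4 -19.9 163.4]
wrist 0.54 [451.6 266.3] [479.9  75.    6. ] tool [-114.9  228.7  164.1]
wrist 0.72 [449.8 264.1] [480.5  72.9   0. ] tool [-115.1  230.9  170.1]
wrist 0.62 [236.5 145. ] [514.2 360.6   0. ] tool [ 27.9 -21.  169.4]
top 0.54 [319.1 225.7] [483.   82.6   0. ] tool [-109.   222.9  170.1]
scene 0.46 [233.7 249.9] [514.5 367.3   6. ] tool [ 30.8 -27.  163.4]
scene 0.53 [235.1 249.1] [516.4 360.   -0. ] tool [ 29.8 -19.6 169.4]
scene 0.52 [290.6 174.3] [549.8  75.5   0. ] tool [-50.3 255.5 169.8]
scene 0.51 [312.1 183.4] [486.   73.4   0. ] tool [-109.8  232.6  170.1]
```

Emit:
drive_tool --targets '[{"claw": 0.4, "offset": [0.26, -0.21, 0.9], "turn": [0, 0, 0]}, {"claw": 0.4, "offset": [0.26, -0.21, 0.9], "turn": [0, 0, 0]}, {"claw": 0.4, "offset": [0.26, -0.21, 0.9], "turn": [0, 0, 0]}, {"claw": 0.4, "offset": [0.26, -0.21, 0.9], "turn": [0, 0, 0]}, {"claw": 0.4, "offset": [0, 0, 0.9], "turn": [0, 0, 0]}]'

```text
time: 5.3
tcp_pos: [515.1, 361.3, 61.4]
eef_rot: [-180.0, -0.1, 22.9]
force: [-0.3, 0.8, 0.0]
finger_gap: 0.597
gripper_force: 0.0
```

```bash
python3 - <<'E'
from h import *
im=save("wrist","w3"); s=arm.sense();print(s["tcp_pos"],s["eef_rot"],s["finger_gap"])
r=R.from_euler("xyz",s["eef_rot"],degrees=True)
c="wrist"
for f in (arm.spot_in,arm.spot_point):
    for d in f("nut_4",c)[:3]:
        p=onz(c,d["xy"],6 if f is arm.spot_in else 0);e=p-s["tcp_pos"]
        print(c,round(d["p"],2),np.round(d["xy"],1),np.round(p,1),"tool",np.round(r.inv().apply(e),1))
h=cv2.cvtColor(im,cv2.COLOR_RGB2HSV);m=cv2.inRange(h,(10,120,60),(30,255,255))
n,_,st,ce=cv2.connectedComponentsWithStats(m)
for i in range(1,n):
    if st[i,4]>60: print(st[i],ce[i],np.round(onz(c,ce[i],6),1))
E
```

```text
[512.11349711 359.58338293  56.80592401] [179.99345438   0.3167919   22.90116943] 0.602315148412378
wrist 0.57 [258.3 209.6] [512.4 359.3   6. ] tool [ 0.4  0.3 50.8]
wrist 0.69 [256.7 206.2] [512.8 360.7   0. ] tool [ 1.4 -0.8 56.8]
[245 197  25  25 443] [257.16930023 208.48306998] [513.5 360.6   6. ]
[123 350  28  25 334] [138.38023952 362.34431138] [347.8 398.5   6. ]
```

View pics/w3.png

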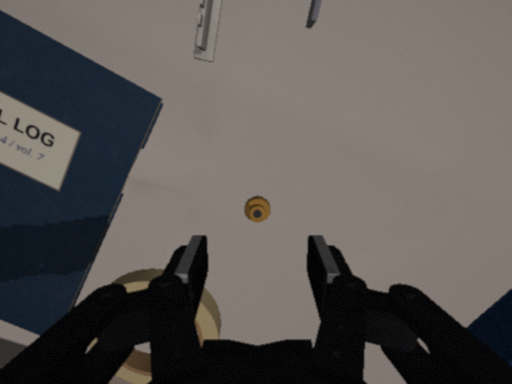

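Emit:
drive_tool --newtons 40 --targets '[{"claw": 0.4, "offset": [0.02, 0, 0.7], "turn": [0, 0, 0]}, {"claw": 0.4, "offset": [0.02, 0, 0.7], "turn": [0, 0, 0]}, {"claw": 0.5, "offset": [0, 0, 0.6], "turn": [0, 0, 0]}, {"claw": 0.5, "offset": [0, 0, 0.1], "turn": [0, 0, 0]}, {"claw": 0.5, "offset": [0, 0, 0], "turn": [0, 0, 0]}]'

```text
time: 5.95
tcp_pos: [514.4, 360.6, 7.7]
eef_rot: [180.0, 0.1, 22.9]
force: [0.3, 0.7, -0.3]
finger_gap: 0.5
gripper_force: 0.0
```

```bash
python3 - <<'E'
from h import *
for i in range(2):
    s=arm.sense();print(s["time"],s["tcp_pos"],s["eef_rot"],s["finger_gap"],s["force"])
E
```

```text
5.95 [514.40482093 360.6032478    7.6893068 ] [1.79996517e+02 1.14177601e-01 2.29025509e+01] 0.49982300002233854 [ 0.31915713  0.74343129 -0.27809704]
5.95 [514.40482093 360.6032478    7.6893068 ] [1.79996517e+02 1.14177601e-01 2.29025509e+01] 0.49982300002233854 [ 0.31915713  0.74343129 -0.27809704]
```

Emit:
drive_tool --targets '[{"claw": 0.5, "offset": [0, 0, 0.2], "turn": [0, 0, 0]}, {"claw": 0.9, "offset": [0, 0, 0], "turn": [0, 0, 0]}, {"claw": 1, "offset": [0, 0, 0], "turn": [0, 0, 0]}, {"claw": 1, "offset": [0, 0, 0], "turn": [0, 0, 0]}]'

```text
time: 6.35
tcp_pos: [515.5, 361.2, 4.4]
eef_rot: [-180.0, -0.1, 22.9]
force: [-0.6, 0.0, 1.9]
finger_gap: 0.171
gripper_force: 39.1
```

Emit:
drive_tool --targets '[{"claw": 1, "offset": [0, 0, 0], "turn": [0, 0, 0]}, {"claw": 1, "offset": [0, 0, -0.4], "turn": [0, 0, 0]}, {"claw": 1, "offset": [0, 0, -0.8], "turn": [0, 0, 0]}, {"claw": 1, "offset": [0, 0, -1], "turn": [0, 0, 0]}, {"claw": 1, "offset": [0, 0, -1], "turn": [0, 0, 0]}]'

```text
time: 6.85
tcp_pos: [514.9, 360.9, 85.2]
eef_rot: [180.0, 0.0, 22.9]
force: [0.2, -0.1, 0.3]
finger_gap: 0.17
gripper_force: 39.0
```

```bash
python3 - <<'E'
from h import *
# tote pose fit from saved detections (top0, scene0, wrist w1)
from scipy.optimize import least_squares
obs=[((-52,0,46),(493.8,100.1)),((-52,0,46),(491.7,109.3)),((-52,0,46),(494.1,105.1)),((8,0,80),(559.2,90.6)),((8,0,80),(555,86.6)),((8,0,80),(553.5,91.7)),
((-88,56,0),(473.6,158.3)),((-88,56,0),(468.7,164.2)),((-88,56,0),(469.1,162.3)),((0,0,0),(543.4,89.1)),((0,0,0),(544.8,89.3))]
def f(v):
    c,s=np.cos(v[2]),np.sin(v[2])
    return np.concatenate([[v[0]+c*p[0]-s*p[1]-q[0],v[1]+s*p[0]+c*p[1]-q[1]] for p,q in obs])
r=least_squares(f,[545,90,-.2],loss="soft_l1",f_scale=3);print(r.x[:2],np.degrees(r.x[2]));print(np.round(r.fun.reshape(-1,2),1))
print(arm.sense())
E
```

```text
[545.28337596  90.87086653] -11.393261991139383
[[ 0.5  1. ]
 [ 2.6 -8.2]
 [ 0.2 -4. ]
 [-6.1 -1.3]
 [-1.9  2.7]
 [-0.4 -2.4]
 [-3.5  4.9]
 [ 1.4 -1. ]
 [ 1.   0.9]
 [ 1.9  1.8]
 [ 0.5  1.6]]
{'time': 6.85, 'q': array([2.40347290e+01, 2.51096263e+01, 8.91419237e+01, 1.20407781e-04,
       6.57571088e+01, 9.11265794e+01]), 'qvel': array([ -0.02902282, -19.48346081,  -6.08650475,   0.06264078,
        24.7679191 ,  -0.03685283]), 'effort': array([ 1.19258976e-01, -4.52361417e+01, -2.91556782e+01, -2.67594278e-04,
       -3.75381773e-01, -1.87161817e-05]), 'tcp_pos': array([514.92909467, 360.91827601,  85.15174093]), 'eef_rot': array([1.79999940e+02, 8.65926434e-03, 2.29081002e+01]), 'force': array([ 0.21857808, -0.07234715,  0.29439797]), 'torque': array([ 0.01533359, -0.06014543, -0.02010797]), 'gripper_force': 39.01102066040039, 'finger_gap': 0.1704629119329774}
```

Emit:
drive_tool --targets '[{"claw": 1, "offset": [0, 0, -0.4], "turn": [0, 0, -1]}, {"claw": 1, "offset": [0, 0, -0.4], "turn": [0, 0, -1]}, {"claw": 1, "offset": [0, 0, -0.4], "turn": [0, 0, -1]}, {"claw": 1, "offset": [0, 0, -0.4], "turn": [0, 0, -1]}, {"claw": 1, "offset": [0, 0, -0.4], "turn": [0, 0, -1]}]'

```text
time: 7.35
tcp_pos: [515.1, 361.0, 135.0]
eef_rot: [180.0, -0.0, 48.1]
force: [-0.1, -0.1, -0.3]
finger_gap: 0.166
gripper_force: 39.0
```

Emit:
drive_tool --targets '[{"claw": 1, "offset": [0, 0, -0.3], "turn": [0, 0, -1]}, {"claw": 1, "offset": [0, 0, -0.3], "turn": [0, 0, -1]}, {"claw": 1, "offset": [0, 0, -0.3], "turn": [0, 0, -1]}, {"claw": 1, "offset": [0, 0, -0.3], "turn": [0, 0, -1]}, {"claw": 1, "offset": [0, 0, -0.3], "turn": [0, 0, -1]}]'

```text
time: 7.85
tcp_pos: [515.1, 361.0, 172.4]
eef_rot: [180.0, -0.0, 73.1]
force: [0.4, -0.8, -1.0]
finger_gap: 0.17
gripper_force: 39.0
```

Emit:
drive_tool --targets '[{"claw": 1, "offset": [0, 0, 0], "turn": [0, 0, -1]}, {"claw": 1, "offset": [-0.8, 0.1, 0], "turn": [0, 0, 0]}, {"claw": 1, "offset": [-0.8, 0.1, 0], "turn": [0, 0, 0]}, {"claw": 1, "offset": [-0.8, 0.1, 0], "turn": [0, 0, 0]}, {"claw": 1, "offset": [-0.8, 0.1, 0], "turn": [0, 0, 0]}]'

```text
time: 8.35
tcp_pos: [508.0, 280.0, 172.0]
eef_rot: [180.0, -0.0, 77.9]
force: [0.5, 1.1, -0.6]
finger_gap: 0.17
gripper_force: 39.0
```

Emit:
drive_tool --targets '[{"claw": 1, "offset": [-0.8, 0.1, 0], "turn": [0, 0, 0]}, {"claw": 1, "offset": [-0.8, 0.1, 0], "turn": [0, 0, 0]}, {"claw": 1, "offset": [-0.6, 0, 0], "turn": [0, 0, 0]}, {"claw": 1, "offset": [0, 0, 0], "turn": [0, 0, 0]}]'

```text
time: 8.75
tcp_pos: [501.3, 224.6, 171.7]
eef_rot: [180.0, 0.0, 77.8]
force: [-0.6, -0.3, -1.0]
finger_gap: 0.174
gripper_force: 39.0
```

```bash
cat >> h.py <<'E'
def seen(cams,zs,n=2):
    s=arm.sense();print("tcp",np.round(s["tcp_pos"],1),np.round(s["eef_rot"],1),"gap",round(s["finger_gap"],3))
    for c in cams:
        for l,z in zs.items():
            for d in arm.spot_point(l,c)[:n]: print(c,l,round(d["p"],2),np.round(d["xy"],0),np.round(onz(c,d["xy"],z),1))
E
python3 - <<'E'
from h import *
save("wrist","w4");save("top","t4")
seen(["wrist"],dict(loading=46,handle=80,flap_edge=115,pick_corner=0,nut_1=3,tote=0))
E
```

```text
tcp [501.5 226.1 171.7] [180.   -0.   77.9] gap 0.167
wrist loading 0.89 [279. 291.] [498.2 105.8  46. ]
wrist handle 0.29 [340. 368.] [543.6  30.1  80. ]
wrist flap_edge 0.78 [340. 368.] [540.   71.1 115. ]
wrist pick_corner 0.79 [244. 222.] [473.9 170.3   0. ]
wrist nut_1 0.93 [254. 243.] [479.5 144.1   3. ]
wrist nut_1 0.57 [265. 292.] [478.9  76.4   3. ]
wrist tote 0.95 [316. 268.] [544.2  95.7   0. ]
wrist tote 0.7 [457.  98.] [710.8 257.1   0. ]
```

View pics/w4.png

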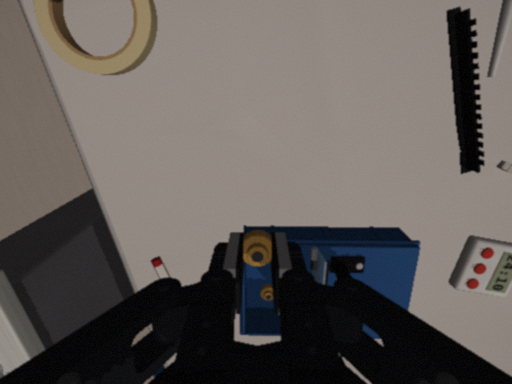

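Nut held at about (257,248) and the tote below it. Now to the drop point.

Emit:
drive_tool --targets '[{"claw": 1, "offset": [-0.83, 0.13, 0], "turn": [0, 0, 0]}, {"claw": 1, "offset": [-0.83, 0.13, 0], "turn": [0, 0, 0]}, {"claw": 1, "offset": [-0.83, 0.13, 0], "turn": [0, 0, 0]}, {"claw": 1, "offset": [-0.83, 0.13, 0], "turn": [0, 0, 0]}, {"claw": 1, "offset": [-0.83, 0.13, 0], "turn": [0, 0, 0]}]'

```text
time: 9.65
tcp_pos: [495.6, 120.5, 171.3]
eef_rot: [180.0, -0.0, 77.9]
force: [0.8, -0.1, -0.1]
finger_gap: 0.168
gripper_force: 39.0
```

Emit:
drive_tool --targets '[{"claw": 1, "offset": [0, 0, 0.8], "turn": [0, 0, 0]}, {"claw": 1, "offset": [0, 0, 0.8], "turn": [0, 0, 0]}, {"claw": 1, "offset": [0, 0, 0.8], "turn": [0, 0, 0]}, {"claw": 1, "offset": [0, 0, 0.4], "turn": [0, 0, 0]}, {"claw": 1, "offset": [0, 0, 0], "turn": [0, 0, 0]}]'

```text
time: 10.15
tcp_pos: [494.4, 121.1, 99.8]
eef_rot: [-179.8, 0.0, 77.9]
force: [-0.4, -0.2, 0.1]
finger_gap: 0.17
gripper_force: 39.1
```

```bash
python3 - <<'E'
from h import *
a=save("wrist","w5");b=save("scene","s5")
seen(["wrist","scene"],dict(loading=46,handle=80,flap_edge=115,pick_corner=0,nut_1=3,tote=0))
cv2.imwrite("pics/c5.png",cv2.cvtColor(np.hstack([cv2.resize(a[150:384,130:430],(400,312)),cv2.resize(b[80:240,210:415],(400,312))]),cv2.COLOR_RGB2BGR))
E
```

```text
tcp [496.1 121.2 101.9] [180.   -0.   77.9] gap 0.171
wrist handle 0.95 [364. 261.] [556.4  86.3  80. ]
wrist flap_edge 0.58 [362. 338.] [541.3  63.7 115. ]
wrist pick_corner 0.7 [219. 143.] [474.3 166.4   0. ]
wrist pick_corner 0.6 [135. 263.] [371.4  75.2   0. ]
wrist nut_1 0.84 [254. 241.] [483.1  75.5   3. ]
wrist tote 0.61 [324. 212.] [547.9  88.9   0. ]
scene loading 0.94 [305. 173.] [497.5  96.9  46. ]
scene handle 0.92 [286. 151.] [560.7  88.7  80. ]
scene flap_edge 0.71 [300. 136.] [541.5  57.5 115. ]
scene pick_corner 0.76 [299. 205.] [473.1 160.6   0. ]
scene nut_1 0.59 [312. 186.] [479.1  85.6   3. ]
scene nut_1 0.51 [303. 163.] [545.1  18.    3. ]
scene tote 0.64 [287. 178.] [550.5  94.1   0. ]
```

View pics/c5.png

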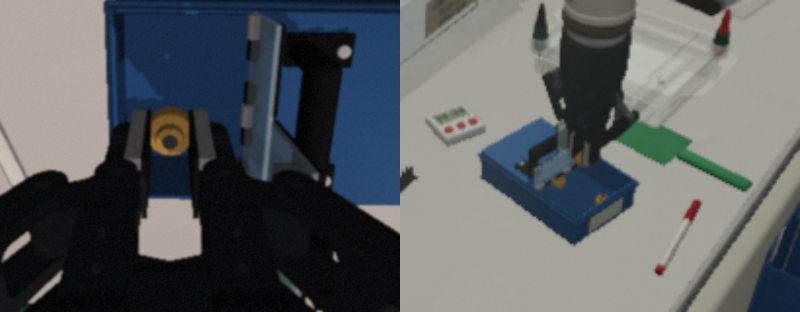

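Emit:
drive_tool --targets '[{"claw": 1, "offset": [0, 0, 0], "turn": [0, 0, -1]}, {"claw": 1, "offset": [0, 0, 0], "turn": [0, 0, -1]}, {"claw": 1, "offset": [0, 0, 0], "turn": [0, 0, -1]}, {"claw": 1, "offset": [0, 0, 0], "turn": [0, 0, -1]}, {"claw": 1, "offset": [0, 0, 0], "turn": [0, 0, -1]}]'

```text
time: 11.35
tcp_pos: [495.6, 121.0, 101.3]
eef_rot: [-180.0, -0.0, 103.1]
force: [-0.0, -0.2, 0.5]
finger_gap: 0.17
gripper_force: 39.1
```

Emit:
drive_tool --targets '[{"claw": 1, "offset": [0, 0, 0], "turn": [0, 0, -1]}, {"claw": 1, "offset": [0, 0, 0], "turn": [0, 0, -1]}, {"claw": 1, "offset": [0, 0, 0], "turn": [0, 0, -1]}, {"claw": 1, "offset": [0, 0, 0], "turn": [0, 0, -1]}, {"claw": 1, "offset": [0, 0, 0], "turn": [0, 0, -1]}]'

```text
time: 11.85
tcp_pos: [495.6, 121.0, 101.3]
eef_rot: [-180.0, -0.0, 128.1]
force: [0.4, -0.4, -0.2]
finger_gap: 0.169
gripper_force: 39.1
```

Emit:
drive_tool --targets '[{"claw": 1, "offset": [0, 0, 0], "turn": [0, 0, -1]}, {"claw": 1, "offset": [0, 0, 0], "turn": [0, 0, -1]}, {"claw": 1, "offset": [0, 0, 0], "turn": [0, 0, -1]}, {"claw": 1, "offset": [0, 0, 0], "turn": [0, 0, -1]}, {"claw": 1, "offset": [0, 0, 0], "turn": [0, 0, -1]}]'

```text
time: 12.35
tcp_pos: [495.6, 121.0, 101.2]
eef_rot: [-180.0, -0.0, 153.1]
force: [-0.1, 0.8, -0.2]
finger_gap: 0.17
gripper_force: 39.1
```

Emit:
drive_tool --targets '[{"claw": 1, "offset": [0, 0, 0.4], "turn": [0, 0, -1]}, {"claw": 1, "offset": [0, 0, 0.7], "turn": [0, 0, -1]}, {"claw": 1, "offset": [0, 0, 0.7], "turn": [0, 0, -1]}, {"claw": 1, "offset": [0, 0, 0.6], "turn": [0, 0, 0]}, {"claw": 1, "offset": [0, 0, 0.4], "turn": [0, 0, 0]}]'

```text
time: 12.85
tcp_pos: [494.9, 121.0, 30.1]
eef_rot: [-180.0, -0.1, 167.9]
force: [-0.0, 0.5, -0.9]
finger_gap: 0.169
gripper_force: 39.1
```

```bash
python3 - <<'E'
from h import *
save("wrist","w6");save("scene","s6")
seen(["wrist","scene"],dict(loading=46,handle=80,flap_edge=115,pick_corner=0,nut_1=3,tote=0))
print(arm.sense()["force"])
E
```

```text
tcp [494.4 120.9  29.9] [-180.    -0.2  167.9] gap 0.169
wrist loading 0.97 [220. 269.] [494.3 103.3  46. ]
wrist handle 0.64 [218. 271.] [476.  111.4  80. ]
wrist pick_corner 0.95 [324. 174.] [473.3 167.3   0. ]
wrist nut_1 0.83 [256. 242.] [507.2 118.5   3. ]
wrist nut_1 0.62 [181. 221.] [483.6  76.1   3. ]
wrist tote 0.85 [229. 302.] [549.8  90.2   0. ]
wrist tote 0.43 [218. 272.] [524.8  88.5  -0. ]
scene loading 0.76 [305. 173.] [497.9  97.7  46. ]
scene loading 0.52 [289. 155.] [568.2  59.4  46. ]
scene handle 0.75 [290. 151.] [553.8  83.2  80. ]
scene pick_corner 0.93 [298. 206.] [472.5 164.4  -0. ]
scene nut_1 0.58 [290. 153.] [597.8   2.9   3. ]
scene nut_1 0.35 [312. 185.] [480.6  82.9   3. ]
scene tote 0.74 [288. 176.] [552.6  84.9   0. ]
[ 0.79686406 -0.30179733 -0.40223075]
```

Emit:
drive_tool --targets '[{"claw": 0.6, "offset": [0, 0, 0], "turn": [0, 0, 0]}, {"claw": 0.6, "offset": [0, 0, 0], "turn": [0, 0, 0]}, {"claw": 0.6, "offset": [0, 0, -0.2], "turn": [0, 0, 0]}, {"claw": 0.6, "offset": [0, 0, -0.8], "turn": [0, 0, 0]}, {"claw": 0.6, "offset": [0, 0, -0.9], "turn": [0, 0, 0]}]'

```text
time: 14.05
tcp_pos: [494.8, 121.0, 78.9]
eef_rot: [-180.0, -0.1, 167.9]
force: [1.4, -0.0, 0.1]
finger_gap: 0.4
gripper_force: 0.0
```

Emit:
drive_tool --targets '[{"claw": 0.6, "offset": [0, 0, -0.9], "turn": [0, 0, 0]}, {"claw": 0.6, "offset": [0, 0, -0.9], "turn": [0, 0, 0]}, {"claw": 0.6, "offset": [0, 0, -0.9], "turn": [0, 0, 0]}, {"claw": 0.6, "offset": [0, 0, -0.4], "turn": [0, 0, 0]}, {"claw": 1, "offset": [0, 0, 0], "turn": [0, 0, 0]}]'

```text
time: 14.55
tcp_pos: [496.8, 121.0, 158.0]
eef_rot: [180.0, 0.2, 167.9]
force: [0.1, 0.1, -0.3]
finger_gap: 0.246
gripper_force: 0.0
```

```bash
python3 - <<'E'
from h import *
a=save("wrist","w7");b=save("top","t7")
seen(["wrist","top"],dict(loading=46,handle=80,flap_edge=118,pick_corner=0,nut_1=3,tote=0),4)
cv2.imwrite("pics/c7.png",cv2.cvtColor(np.hstack([cv2.resize(a,(400,312)),cv2.resize(b[140:270,240:406],(400,312))]),cv2.COLOR_RGB2BGR))
E
```

```text
tcp [495.2 121.  155.5] [-1.800e+02 -1.000e-01  1.679e+02] gap 0.068
wrist loading 0.66 [235. 189.] [492.  102.3  46. ]
wrist handle 0.84 [236. 270.] [549.4  91.4  80. ]
wrist flap_edge 0.89 [198. 284.] [531.9  71.4 118. ]
wrist pick_corner 0.63 [296. 142.] [470.2 165.1   0. ]
wrist nut_1 0.61 [229. 230.] [547.9  79.4   3. ]
wrist nut_1 0.61 [257. 168.] [488.  122.6   3. ]
wrist tote 0.57 [237. 220.] [539.4  90.3   0. ]
top pick_corner 0.66 [284. 230.] [472.8 161.8   0. ]
```

View pics/c7.png

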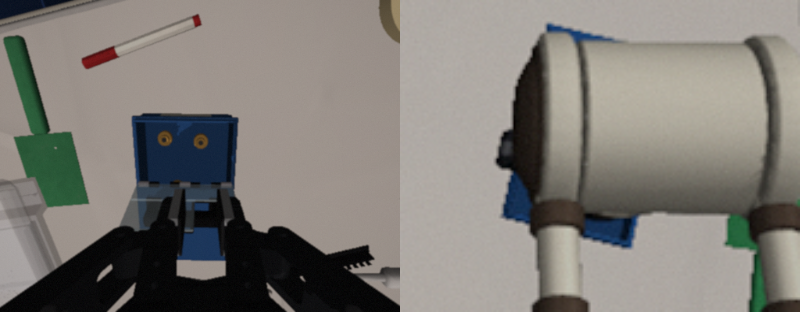

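Emit:
drive_tool --targets '[{"claw": 1, "offset": [-0.8, -0.4, 0], "turn": [0, 0, 0]}, {"claw": 1, "offset": [-0.8, -0.4, 0], "turn": [0, 0, 0]}, {"claw": 1, "offset": [-0.8, -0.4, 0], "turn": [0, 0, 0]}, {"claw": 1, "offset": [-0.8, -0.4, 0], "turn": [0, 0, 0]}, {"claw": 1, "offset": [0, 0, 0], "turn": [0, 0, 0]}]'

```text
time: 15.75
tcp_pos: [567.2, 63.4, 156.5]
eef_rot: [-180.0, 0.1, 167.8]
force: [-0.1, 0.8, 0.1]
finger_gap: 0.001
gripper_force: 0.0
```

Emit:
drive_tool --targets '[{"claw": 1, "offset": [0, 0, 0.6], "turn": [0, 0, 0]}, {"claw": 1, "offset": [0, 0, 0.6], "turn": [0, 0, 0]}, {"claw": 1, "offset": [0, 0, 0.6], "turn": [0, 0, 0]}, {"claw": 1, "offset": [0, 0, 0.3], "turn": [0, 0, 0]}, {"claw": 1, "offset": [0, 0, 0], "turn": [0, 0, 0]}]'

```text
time: 16.25
tcp_pos: [563.7, 65.6, 101.6]
eef_rot: [-180.0, -0.2, 167.9]
force: [-0.1, -0.1, 0.1]
finger_gap: 0.003
gripper_force: 0.0
```

```bash
python3 - <<'E'
from h import *
a=save("wrist","w8");b=save("scene","s8")
seen(["wrist","scene"],dict(loading=46,handle=80,flap_edge=118,pick_corner=0,tote=0),2)
print(arm.sense()["force"])
cv2.imwrite("pics/c8.png",cv2.cvtColor(np.hstack([cv2.resize(a,(400,312)),cv2.resize(b[80:210,220:386],(400,312))]),cv2.COLOR_RGB2BGR))
E
```

```text
tcp [565.4  65.3 103.7] [-180.    -0.   167.9] gap 0.001
wrist loading 0.87 [292.  98.] [496.8 102.8  46. ]
wrist handle 0.97 [295. 209.] [558.  90.  80.]
wrist flap_edge 0.86 [256. 212.] [540.3  70.3 118. ]
wrist pick_corner 0.61 [362.  47.] [473.5 165.2  -0. ]
wrist tote 0.59 [283. 167.] [551.9  90.7   0. ]
scene loading 0.63 [307. 175.] [491.3 100.8  46. ]
scene loading 0.57 [286. 154.] [575.   61.8  46. ]
scene handle 0.62 [287. 151.] [560.1  85.3  80. ]
scene handle 0.43 [313. 184.] [445.8 157.6  80. ]
scene flap_edge 0.96 [301. 137.] [536.8  64.4 118. ]
scene pick_corner 0.78 [301. 207.] [466.7 162.7   0. ]
scene tote 0.62 [288. 174.] [557.1  79.3   0. ]
[-0.32753515  0.03248611  0.03630013]
```

View pics/c8.png

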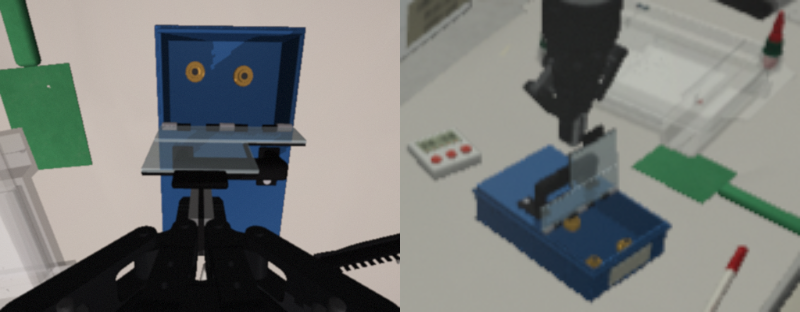

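Emit:
drive_tool --targets '[{"claw": 1, "offset": [0.5, 0, 0], "turn": [0, 0, 0]}, {"claw": 1, "offset": [0.5, 0, 0], "turn": [0, 0, 0]}, {"claw": 1, "offset": [0.6, 0, 0], "turn": [0, 0, 0]}, {"claw": 1, "offset": [0.6, 0, 0], "turn": [0, 0, 0]}, {"claw": 1, "offset": [0.6, 0, 0], "turn": [0, 0, 0]}]'

```text
time: 17.35
tcp_pos: [496.7, 79.8, 104.0]
eef_rot: [180.0, 0.0, 167.9]
force: [0.5, -0.0, -1.5]
finger_gap: -0.002
gripper_force: 0.5
```

Emit:
drive_tool --targets '[{"claw": 1, "offset": [0.28, 0, 0.5], "turn": [0, 0, 0]}, {"claw": 1, "offset": [0.28, 0, 0.5], "turn": [0, 0, 0]}, {"claw": 1, "offset": [0.14, 0, 0.36], "turn": [0, 0, 0]}, {"claw": 1, "offset": [0.14, 0, 0.36], "turn": [0, 0, 0]}, {"claw": 1, "offset": [0.04, 0, 0.2], "turn": [0, 0, 0]}]'

```text
time: 17.85
tcp_pos: [474.7, 84.4, 54.4]
eef_rot: [-180.0, -0.1, 167.9]
force: [-0.8, -0.6, 0.5]
finger_gap: 0.002
gripper_force: 0.2
```

Emit:
drive_tool --targets '[{"claw": 1, "offset": [0, 0, 0.1], "turn": [0, 0, 0]}, {"claw": 1, "offset": [0, 0, 0.05], "turn": [0, 0, 0]}, {"claw": 1, "offset": [0, 0, 0], "turn": [0, 0, 0]}]'

```text
time: 18.15
tcp_pos: [475.9, 84.3, 52.2]
eef_rot: [180.0, 0.0, 167.9]
force: [0.1, -0.5, -0.9]
finger_gap: 0.002
gripper_force: 0.0
```

```bash
python3 - <<'E'
from h import *
a=save("wrist","w9");b=save("scene","s9")
seen(["wrist","scene"],dict(loading=46,handle=80,flap_edge=49,pick_corner=0,tote=0),2)
print(arm.sense()["force"])
cv2.imwrite("pics/c9.png",cv2.cvtColor(np.hstack([cv2.resize(a,(400,312)),cv2.resize(b[80:210,220:386],(400,312))]),cv2.COLOR_RGB2BGR))
E
```

```text
tcp [476.   84.3  52.4] [180.    0.  167.9] gap -0.001
wrist flap_edge 0.77 [257. 212.] [457.   88.9  49. ]
wrist pick_corner 0.83 [376. 183.] [472.3 167.5   0. ]
wrist pick_corner 0.22 [296. 263.] [521.4 103.9   0. ]
scene handle 0.95 [290. 153.] [549.2  87.8  80. ]
scene flap_edge 0.82 [324. 174.] [457.1  76.2  49. ]
scene pick_corner 0.94 [299. 208.] [466.8 168.7  -0. ]
scene tote 0.78 [290. 176.] [547.1  83.4   0. ]
[-0.34140463 -0.03562643 -0.64922288]
```

View pics/c9.png

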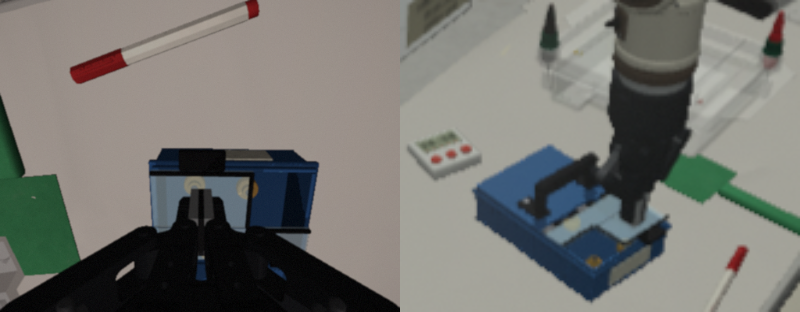

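Emit:
drive_tool --targets '[{"claw": 1, "offset": [0, 0, 0.06], "turn": [0, 0, 0]}, {"claw": 1, "offset": [0, 0, 0.06], "turn": [0, 0, 0]}, {"claw": 1, "offset": [0, 0, 0], "turn": [0, 0, 0]}]'

```text
time: 19.05
tcp_pos: [475.6, 84.4, 49.0]
eef_rot: [180.0, 0.0, 167.9]
force: [-0.8, 0.5, 1.0]
finger_gap: -0.002
gripper_force: 0.1
```

Emit:
drive_tool --targets '[{"claw": 1, "offset": [0, 0, 0.06], "turn": [0, 0, 0]}, {"claw": 1, "offset": [0, 0, 0], "turn": [0, 0, 0]}]'

```text
time: 19.25
tcp_pos: [475.8, 84.4, 48.7]
eef_rot: [-180.0, -0.0, 167.9]
force: [-4.7, -0.9, 11.5]
finger_gap: 0.004
gripper_force: 5.9
```

Emit:
drive_tool --targets '[{"claw": 1, "offset": [0, 0, -0.4], "turn": [0, 0, 0]}, {"claw": 1, "offset": [0, 0, -0.9], "turn": [0, 0, 0]}, {"claw": 1, "offset": [0, 0, -0.9], "turn": [0, 0, 1]}, {"claw": 0.5, "offset": [0, 0, -0.9], "turn": [0, 0, 1]}, {"claw": 0, "offset": [0, 0, -0.9], "turn": [0, 0, 1]}]'

```text
time: 19.75
tcp_pos: [475.4, 84.4, 148.6]
eef_rot: [180.0, 0.0, 152.7]
force: [-0.5, -0.2, -0.1]
finger_gap: 0.329
gripper_force: 0.0
```

Emit:
drive_tool --targets '[{"claw": 0, "offset": [0, 0, 0], "turn": [0, 0, 1]}, {"claw": 0, "offset": [0, 0, 0], "turn": [0, 0, 1]}, {"claw": 0, "offset": [0, 0, 0], "turn": [0, 0, 1]}, {"claw": 0, "offset": [0, 0, 0], "turn": [0, 0, 1]}, {"claw": 0, "offset": [0, 0, 0], "turn": [0, 0, 1]}]'

```text
time: 20.25
tcp_pos: [475.4, 84.4, 147.7]
eef_rot: [180.0, 0.0, 127.7]
force: [-1.2, 0.9, -0.4]
finger_gap: 0.998
gripper_force: 0.0
```

Emit:
drive_tool --targets '[{"claw": 0, "offset": [0, 0, 0], "turn": [0, 0, 1]}, {"claw": 0, "offset": [0, 0, 0], "turn": [0, 0, 1]}, {"claw": 0, "offset": [0, 0, 0], "turn": [0, 0, 1]}, {"claw": 0, "offset": [0, 0, 0], "turn": [0, 0, 1]}, {"claw": 0, "offset": [0, 0, 0], "turn": [0, 0, 1]}]'

```text
time: 20.75
tcp_pos: [475.5, 84.4, 147.7]
eef_rot: [180.0, 0.0, 102.7]
force: [-0.1, 0.2, -0.9]
finger_gap: 1.0
gripper_force: 0.0
```

Emit:
drive_tool --targets '[{"claw": 0, "offset": [0, 0, 0], "turn": [0, 0, 1]}, {"claw": 0, "offset": [0, 0, 0], "turn": [0, 0, 1]}, {"claw": 0, "offset": [0, 0, 0], "turn": [0, 0, 1]}, {"claw": 0, "offset": [0, 0, 0], "turn": [0, 0, 1]}, {"claw": 0, "offset": [0, 0, 0], "turn": [0, 0, 1]}]'

```text
time: 21.25
tcp_pos: [475.5, 84.4, 147.7]
eef_rot: [180.0, -0.0, 77.7]
force: [0.1, 0.7, -1.1]
finger_gap: 1.005
gripper_force: 0.0
```

```bash
python3 - <<'E'
from h import *
a=save("wrist","w10");b=save("scene","s10")
seen(["wrist","scene"],dict(loading=46,handle=80,flap_edge=49,pick_corner=0,tote=0),2)
E
```

```text
tcp [475.5  84.4 147.7] [180.   -0.   77.9] gap 0.997
wrist loading 0.89 [276. 163.] [494.8 103.8  46. ]
wrist loading 0.24 [158. 204.] [388.7  90.1  46. ]
wrist handle 0.86 [363. 177.] [553.5  88.6  80. ]
wrist flap_edge 0.97 [233. 188.] [455.5  90.9  49. ]
wrist pick_corner 0.84 [237.  93.] [473.1 164.9   0. ]
wrist tote 0.58 [328. 152.] [546.9  93.1   0. ]
wrist tote 0.49 [236.  92.] [472.2 166.5   0. ]
scene loading 0.65 [305. 174.] [496.  100.5  46. ]
scene handle 0.65 [287. 153.] [554.4  93.6  80. ]
scene flap_edge 0.78 [324. 175.] [454.5  79.8  49. ]
scene pick_corner 0.94 [300. 208.] [466.8 167.    0. ]
scene tote 0.85 [287. 174.] [558.8  78.5   0. ]
```

Emit:
drive_tool --newtons 100 --targets '[{"claw": 0, "offset": [0.22, 0.75, 0], "turn": [0, 0, 0]}, {"claw": 0, "offset": [0.22, 0.75, 0], "turn": [0, 0, 0]}, {"claw": 0, "offset": [0.22, 0.75, 0], "turn": [0, 0, 0]}, {"claw": 0, "offset": [0.22, 0.75, 0], "turn": [0, 0, 0]}, {"claw": 0, "offset": [0, 0, 0], "turn": [0, 0, 0]}]'

```text
time: 22.35
tcp_pos: [555.1, 90.1, 147.7]
eef_rot: [179.9, -0.0, 77.9]
force: [0.8, -0.4, 0.2]
finger_gap: 1.001
gripper_force: 0.0
```

```bash
python3 - <<'E'
from h import *
a=save("wrist","w11")
seen(["wrist"],dict(loading=46,handle=80,flap_edge=49,pick_corner=0,tote=0),2)
h=cv2.cvtColor(a,cv2.COLOR_RGB2HSV);m=cv2.inRange(h,(100,100,30),(125,255,255))
cs,_=cv2.findContours(m,cv2.RETR_EXTERNAL,cv2.CHAIN_APPROX_NONE);c=max(cs,key=cv2.contourArea);print(cv2.boundingRect(c))
E
```

```text
tcp [553.8  90.1 147.4] [-180.     0.    77.9] gap 1.004
wrist loading 0.88 [184. 190.] [491.2 102.9  46. ]
wrist handle 0.83 [257. 208.] [550.8  86.9  80. ]
wrist flap_edge 0.6 [142. 217.] [450.2  87.6  49. ]
wrist pick_corner 0.82 [156. 118.] [470.9 165.2   0. ]
wrist tote 0.62 [247. 174.] [542.6  93.7   0. ]
wrist tote 0.56 [144. 216.] [429.1  73.2   0. ]
(135, 118, 224, 133)
```

View pics/w11.png

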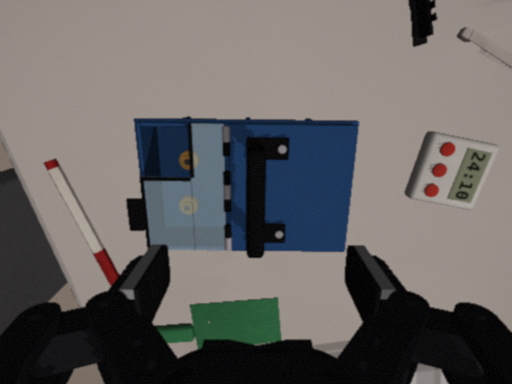

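Flap is shut and the handle bar at (257,197) is aligned between the fingers. Descend and grip.

Emit:
drive_tool --targets '[{"claw": 0, "offset": [-0.1, -0.02, 0.8], "turn": [0, 0, 0]}, {"claw": 0, "offset": [0, 0, 0.9], "turn": [0, 0, 0]}, {"claw": 0, "offset": [0, 0, 0.9], "turn": [0, 0, 0]}, {"claw": 0, "offset": [0, 0, 0.6], "turn": [0, 0, 0]}, {"claw": 0, "offset": [0, 0, 0.24], "turn": [0, 0, 0]}]'

```text
time: 23.15
tcp_pos: [551.0, 87.9, 59.9]
eef_rot: [-179.8, 0.0, 77.9]
force: [-0.2, -0.2, -0.9]
finger_gap: 1.003
gripper_force: 0.0
```

Emit:
drive_tool --newtons 110 --targets '[{"claw": 0.6, "offset": [0, 0, 0], "turn": [0, 0, 0]}, {"claw": 0.8, "offset": [0, 0, 0], "turn": [0, 0, 0]}, {"claw": 1, "offset": [0, 0, 0], "turn": [0, 0, 0]}, {"claw": 1, "offset": [0, 0, 0], "turn": [0, 0, 0]}, {"claw": 1, "offset": [0, 0, 0], "turn": [0, 0, 0]}]'

```text
time: 23.65
tcp_pos: [553.0, 87.8, 62.4]
eef_rot: [179.9, -0.0, 77.9]
force: [-6.7, 1.7, 18.2]
finger_gap: 0.151
gripper_force: 65.8
```

Emit:
drive_tool --targets '[{"claw": 1, "offset": [0, 0, 0], "turn": [0, 0, 0]}, {"claw": 1, "offset": [0, 0, 0], "turn": [0, 0, 0]}, {"claw": 1, "offset": [0, 0, -0.2], "turn": [0, 0, 0]}, {"claw": 1, "offset": [0, 0, -0.4], "turn": [0, 0, 0]}, {"claw": 1, "offset": [0, 0, -0.5], "turn": [0, 0, 0]}]'

```text
time: 24.15
tcp_pos: [551.2, 87.9, 88.5]
eef_rot: [-179.8, 0.0, 77.9]
force: [0.2, -0.7, -4.6]
finger_gap: 0.143
gripper_force: 107.5
```

Emit:
drive_tool --targets '[{"claw": 1, "offset": [0, 0, -0.6], "turn": [0, 0, 0]}, {"claw": 1, "offset": [0, 0, -0.6], "turn": [0, 0, 0]}, {"claw": 1, "offset": [0, 0, -0.6], "turn": [0, 0, 0]}, {"claw": 1, "offset": [0, 0, -0.6], "turn": [0, 0, 0]}, {"claw": 1, "offset": [0, 0, -0.6], "turn": [0, 0, 0]}]'

```text
time: 24.65
tcp_pos: [552.5, 87.8, 165.6]
eef_rot: [180.0, -0.0, 77.9]
force: [-0.4, -0.2, -3.5]
finger_gap: 0.141
gripper_force: 107.5
```

Emit:
drive_tool --targets '[{"claw": 1, "offset": [0, 0, -0.6], "turn": [0, 0, 0]}, {"claw": 1, "offset": [0, 0, -0.6], "turn": [0, 0, 0]}, {"claw": 1, "offset": [0, 0, -0.4], "turn": [0, 0, 0]}, {"claw": 1, "offset": [0, 0, -0.2], "turn": [0, 0, 0]}, {"claw": 1, "offset": [0, 0, 0], "turn": [0, 0, 0]}]'

```text
time: 25.15
tcp_pos: [552.8, 87.8, 209.8]
eef_rot: [179.9, -0.0, 77.9]
force: [-0.1, -0.8, -4.8]
finger_gap: 0.141
gripper_force: 107.5
```

Emit:
drive_tool --targets '[{"claw": 1, "offset": [0, 0, 0], "turn": [-0.4, -0.4, 0]}, {"claw": 1, "offset": [0, 0, 0], "turn": [-0.5, -0.5, 0]}, {"claw": 1, "offset": [0, 0, 0], "turn": [-0.5, -0.5, 0]}, {"claw": 1, "offset": [0, 0, 0], "turn": [-0.5, -0.5, 0]}, {"claw": 1, "offset": [0, 0, 0], "turn": [-0.5, -0.5, 0]}]'

```text
time: 25.65
tcp_pos: [551.7, 87.9, 207.9]
eef_rot: [167.9, 12.0, 76.6]
force: [0.6, 0.4, -4.4]
finger_gap: 0.142
gripper_force: 107.6
```

Emit:
drive_tool --targets '[{"claw": 1, "offset": [0, 0, 0], "turn": [-0.5, -0.5, 0]}, {"claw": 1, "offset": [0, 0, 0], "turn": [-0.5, -0.5, 0]}, {"claw": 1, "offset": [0, 0, 0], "turn": [-0.5, -0.5, 0]}, {"claw": 1, "offset": [0, 0, 0], "turn": [-0.5, -0.5, 0]}, {"claw": 1, "offset": [0, 0, 0], "turn": [-0.5, -0.5, 0]}]'

```text
time: 26.15
tcp_pos: [551.6, 88.1, 207.7]
eef_rot: [154.0, 23.8, 72.3]
force: [0.2, -0.8, -4.9]
finger_gap: 0.14
gripper_force: 107.7
```

Emit:
drive_tool --targets '[{"claw": 1, "offset": [0, 0, 0], "turn": [0, 0, 0]}, {"claw": 1, "offset": [0, 0, 0], "turn": [0, 0, 0]}, {"claw": 1, "offset": [0, 0, 0], "turn": [0, 0, 0]}, {"claw": 1, "offset": [0, 0, 0], "turn": [0, 0, 0]}, {"claw": 1, "offset": [0, 0, 0], "turn": [0, 0, 0]}]'

```text
time: 26.65
tcp_pos: [552.8, 87.5, 209.4]
eef_rot: [153.9, 23.7, 72.3]
force: [-0.1, 0.1, -4.9]
finger_gap: 0.138
gripper_force: 107.7
```

```bash
python3 - <<'E'
from h import *
a=save("wrist","w12");b=save("scene","s12")
s=arm.sense();r=R.from_euler("xyz",s["eef_rot"],degrees=True).as_matrix()
print("tote axes z comps x,y,z:",r[2,1],r[2,0],-r[2,2])
T=np.column_stack([r[:,1],r[:,0],-r[:,2]]);g=s["tcp_pos"]-19*r[:,2]
pc=g+T@np.array([-96,56,-80]);print("corner",pc, proj("scene",pc),proj("wrist",pc))
seen(["wrist","scene"],dict(nut_1=100),4)
cv2.imwrite("pics/c12.png",cv2.cvtColor(np.hstack([cv2.resize(a,(400,312)),cv2.resize(b[60:220,210:415],(400,312))]),cv2.COLOR_RGB2BGR))
E
```

```text
tote axes z comps x,y,z: 0.4022342156024178 -0.4015970310186609 0.8227560151561969
corner [499.73465985 117.44506361  97.99093839] [301.94927039 160.57776445] [113.47495343 127.67691201]
tcp [552.6  87.6 209.3] [153.9  23.7  72.3] gap 0.141
wrist nut_1 0.96 [134. 169.] [499.   82.4 100. ]
wrist nut_1 0.74 [129. 143.] [504.4 104.2 100. ]
wrist nut_1 0.37 [257. 265.] [ 576.8 -121.1  100. ]
scene nut_1 0.59 [303. 151.] [515.7  86.9 100. ]
```

View pics/c12.png

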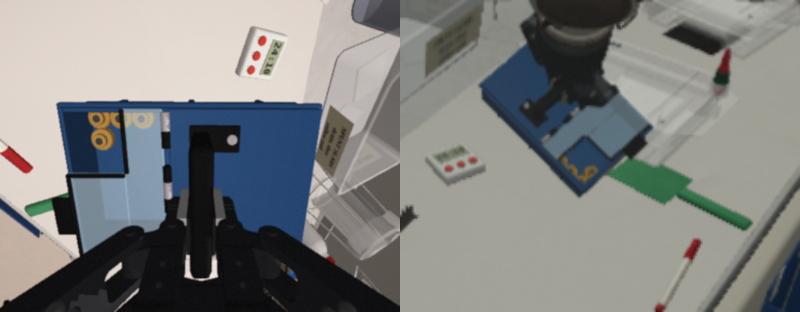

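```bash
cat >> h.py <<'E'
def totepose():
    s=arm.sense();r=R.from_euler("xyz",s["eef_rot"],degrees=True).as_matrix()
    T=np.column_stack([r[:,1],r[:,0],-r[:,2]]);return T,s["tcp_pos"]-19*r[:,2]-T@np.array([8,0,80.])
def intote(cam,xy,z):
    T,o=totepose();c,d=ray(cam,xy);c=T.T@(c-o);d=T.T@d;return c+d*(z-c[2])/d[2]
def nuts(im,cam="wrist"):
    h=cv2.cvtColor(im,cv2.COLOR_RGB2HSV)
    T,o=totepose();P=[proj(cam,o+T@np.array(p,float)) for p in [(-85,53,10),(-14,53,10),(-14,-53,10),(-85,-53,10)]]
    reg=np.zeros(im.shape[:2],np.uint8);cv2.fillConvexPoly(reg,np.int32(P),1)
    m=cv2.inRange(h,(8,40,60),(35,255,255))*reg
    n,_,st,ce=cv2.connectedComponentsWithStats(m)
    for i in range(1,n):
        if st[i,4]>25: 
            b=st[i]; print("blob",b,"->",np.round(intote(cam,ce[i],9),0)[:2], "span",np.round(intote(cam,(b[0],b[1]),9),0)[:2],np.round(intote(cam,(b[0]+b[2],b[1]+b[3]),9),0)[:2])
E
python3 - <<'E'
from h import *
im=cv2.cvtColor(cv2.imread("pics/w12.png"),cv2.COLOR_BGR2RGB)
for p in [(124,151),(156,151),(186,151),(130,179)]: print(np.round(intote("wrist",p,11),0))
for n,p in dict(flapcornerL=(160,220),flapcornerF=(88,225)).items(): print(n,np.round(intote("wrist",p,49),0))
print("rear-left top",intote("wrist",(410,135),46), "front-left top",intote("wrist",(75,133),46))
nuts(im)
E
```

```text
[-78.  42.  11.]
[-58.  42.  11.]
[-38.  42.  11.]
[-77.  24.  11.]
flapcornerL [-47.  11.  49.]
flapcornerF [-87.   8.  49.]
rear-left top [86.90748499 57.15289159 46.        ] front-left top [-86.84849592  58.13659742  46.        ]
blob [ 112  138   42   47 1290] -> [-74.  37.] span [-86.  50.] [-62.  19.]
blob [159 140  38  18 396] -> [-44.  44.] span [-56.  49.] [-32.  37.]
```

Emit:
drive_tool --targets '[{"claw": 1, "offset": [0, 0, 0], "turn": [-0.3, 0.9, 0]}, {"claw": 1, "offset": [0, 0, 0], "turn": [-0.3, 0.9, 0]}, {"claw": 1, "offset": [0, 0, 0], "turn": [-0.3, 0.9, 0]}, {"claw": 1, "offset": [0, 0, 0], "turn": [-0.3, 0.9, 0]}, {"claw": 1, "offset": [0, 0, 0], "turn": [-0.3, 0.9, 0]}]'

```text
time: 27.35
tcp_pos: [552.0, 87.7, 209.2]
eef_rot: [149.0, 3.8, 83.5]
force: [-0.3, 0.9, -4.5]
finger_gap: 0.144
gripper_force: 107.7
```

```bash
cat >> h.py <<'E'
def look(n):
    im=save("wrist",n);T,o=totepose();print("tilt xz,yz",np.round(T[2],2),"corner z",np.round((o+T@np.array([-88,56,0]))[2]));nuts(im)
    for f in (arm.spot_in,):
        for d in f("nut_1","wrist")[:6]: print("net",round(d["p"],2),np.round(d["xy"],0),np.round(intote("wrist",d["xy"],9),0)[:2])
E
python3 -c "
from h import *
look('w13')"
```

```text
tilt xz,yz [ 0.51 -0.07  0.86] corner z 104.0
blob [ 112  138   42   47 1279] -> [-74.  37.] span [-86.  51.] [-62.  19.]
blob [159 140   9  17  77] -> [-53.  44.] span [-56.  49.] [-51.  38.]
blob [170 140  19  17 123] -> [-44.  45.] span [-48.  49.] [-37.  38.]
blob [183 140  13  17  78] -> [-35.  44.] span [-40.  49.] [-32.  38.]
net 0.78 [126. 146.] [-77.  46.]
net 0.48 [148. 147.] [-63.  45.]
net 0.31 [285.  29.] [ 24. 113.]
```

Emit:
drive_tool --targets '[{"claw": 1, "offset": [1, 0, 0], "turn": [0, 0, 0]}, {"claw": 1, "offset": [1, 0, 0], "turn": [0, 0, 0]}, {"claw": 1, "offset": [0.7, 0, 0], "turn": [0, 0, 0]}, {"claw": 1, "offset": [0.4, 0, 0], "turn": [0, 0, 0]}, {"claw": 1, "offset": [0.2, 0, 0], "turn": [0, 0, 0]}]'

```text
time: 27.95
tcp_pos: [561.9, 170.7, 203.2]
eef_rot: [149.1, 4.0, 83.4]
force: [-0.3, -0.3, -4.5]
finger_gap: 0.14
gripper_force: 107.8
```

```bash
python3 -c "
from h import *
look('w14')"
```

```text
tilt xz,yz [ 0.51 -0.07  0.86] corner z 98.0
blob [ 112  138   44   66 1653] -> [-73.  30.] span [-86.  51.] [-62.   6.]
blob [160 159  24  24 266] -> [-49.  30.] span [-56.  37.] [-42.  21.]
net 0.82 [144. 166.] [-67.  32.]
net 0.57 [134. 187.] [-75.  18.]
net 0.55 [128. 146.] [-76.  46.]
net 0.52 [160. 234.] [-61. -17.]
```

Emit:
drive_tool --targets '[{"claw": 1, "offset": [0, 0, 0], "turn": [0.3, -0.9, 0]}, {"claw": 1, "offset": [0, 0, 0], "turn": [0.3, -0.9, 0]}, {"claw": 1, "offset": [0, 0, 0], "turn": [0.3, -0.9, 0]}, {"claw": 1, "offset": [0, 0, 0], "turn": [0.3, -0.9, 0]}, {"claw": 1, "offset": [0, 0, 0], "turn": [0.3, -0.9, 0]}]'

```text
time: 28.55
tcp_pos: [562.6, 169.5, 204.1]
eef_rot: [153.9, 23.8, 72.2]
force: [0.4, -0.4, -4.3]
finger_gap: 0.141
gripper_force: 107.8
```

Emit:
drive_tool --targets '[{"claw": 1, "offset": [0, 0, 0], "turn": [0, 0, 0]}, {"claw": 1, "offset": [0, 0, 0], "turn": [0, 0, 0]}, {"claw": 1, "offset": [0, 0, 0], "turn": [0, 0, 0]}, {"claw": 1, "offset": [0, 0, 0], "turn": [0, 0, 0]}, {"claw": 1, "offset": [0, 0, 0], "turn": [0, 0, 0]}]'

```text
time: 29.05
tcp_pos: [562.0, 169.1, 203.9]
eef_rot: [153.9, 23.7, 72.3]
force: [0.3, 0.8, -3.2]
finger_gap: 0.143
gripper_force: 107.8
```

```bash
python3 -c "
from h import *
look('w15')
im=cv2.cvtColor(cv2.imread('pics/w15.png'),cv2.COLOR_BGR2RGB)
h=cv2.cvtColor(im,cv2.COLOR_RGB2HSV);m=cv2.inRange(h,(8,40,60),(35,255,255))
# text map of brass mask in tote coords, 4 mm cells: rows y 53..-10, cols x -85..-20
T,o=totepose()
for y in range(52,-12,-3):
  print('%4d '%y+''.join('#' if m[int(q[1]+.5),int(q[0]+.5)] else ('k' if im[int(q[1]+.5),int(q[0]+.5)].max()<45 else '.') for x in range(-86,-20,2) for q in [proj('wrist',o+T@np.array([x,y,9.]))]))
"
```

```text
tilt xz,yz [ 0.4  -0.4   0.82] corner z 93.0
blob [ 112  138   43   72 1877] -> [-74.  29.] span [-86.  50.] [-63.   1.]
blob [159 140  10  17 101] -> [-53.  44.] span [-56.  49.] [-50.  38.]
net 0.92 [130. 194.] [-79.  13.]
net 0.9 [127. 148.] [-77.  44.]
net 0.7 [145. 146.] [-65.  45.]
  52 .............kk..................
  49 ##############k.##...............
  46 .##..#######.kk#.#...............
  43 .###.########kk###...............
  40 ..#######..##.k##................
  37 ...#######....k..................
  34 ..#########..kk................kk
  31 .##########..kk................kk
  28 .###..#####..kk................kk
  25 .###.######..kk................kk
  22 ...######.....k................kk
  19 ...######....kk..................
  16 .#########....k..................
  13 ###########..kk..................
  10 ###.#######..kk..................
   7 .##..#####...kk..................
   4 ..######.....kk................kk
   1 ..............k...............kkk
  -2 kkkk.kkkkkkkk..................kk
  -5 .k.............................kk
  -8 ...............................kk
 -11 .................................
```

Emit:
drive_tool --targets '[{"claw": 1, "offset": [0, 0, 0], "turn": [0.98, -0.3, 0]}, {"claw": 1, "offset": [0, 0, 0], "turn": [0.98, -0.3, 0]}, {"claw": 1, "offset": [0, 0, 0], "turn": [0.98, -0.3, 0]}, {"claw": 1, "offset": [0, 0, 0], "turn": [0.98, -0.3, 0]}, {"claw": 1, "offset": [0, 0, 0], "turn": [0.98, -0.3, 0]}]'

```text
time: 29.65
tcp_pos: [562.6, 169.8, 204.0]
eef_rot: [177.6, 30.9, 70.3]
force: [0.4, -0.1, -3.6]
finger_gap: 0.141
gripper_force: 107.9
```

Emit:
drive_tool --targets '[{"claw": 1, "offset": [0, -0.6, 0], "turn": [0, 0, 0]}, {"claw": 1, "offset": [0, -0.6, 0], "turn": [0, 0, 0]}, {"claw": 1, "offset": [0, -0.4, 0], "turn": [0, 0, 0]}, {"claw": 1, "offset": [0, -0.2, 0], "turn": [0, 0, 0]}, {"claw": 1, "offset": [0, -0.1, 0], "turn": [0, 0, 0]}]'

```text
time: 30.15
tcp_pos: [516.9, 184.8, 202.0]
eef_rot: [177.5, 30.9, 70.3]
force: [1.0, -0.2, -4.2]
finger_gap: 0.14
gripper_force: 108.0
```

```bash
cat >> h.py <<'E'
def tmap(n):
    im=save('wrist',n);T,o=totepose();print(np.round(T[2],2),"corner",np.round(o+T@np.array([-88,56,0])))
    h=cv2.cvtColor(im,cv2.COLOR_RGB2HSV);m=cv2.inRange(h,(8,40,60),(35,255,255))
    for y in range(52,-8,-3):
        print('%4d '%y+''.join('#' if m[int(q[1]+.5),int(q[0]+.5)] else ('k' if im[int(q[1]+.5),int(q[0]+.5)].max()<45 else '.') for x in range(-86,-24,2) for q in [proj('wrist',o+T@np.array([x,y,9.]))]))
E
python3 -c "
from h import *
tmap('w16')"
```

```text
[ 0.04 -0.51  0.86] corner [434. 230. 117.]
  52 ..............k................
  49 ..############k###.##..........
  46 .###..########k.....#..........
  43 ..#########.##k..#.#...........
  40 ...#########.kk####............
  37 .......#######k................
  34 ......#######.k................
  31 .....#########k................
  28 .....##...###.k................
  25 ......########k................
  22 ........#####kk................
  19 .........#####k................
  16 ........#####.k#...............
  13 .......######.k#...............
  10 ........##..##k#...............
   7 ........#####.k................
   4 ...........##.k...............k
   1 .............kk................
  -2 kkkkkkkkkkkkk..................
  -5 ...............................
```

Emit:
drive_tool --targets '[{"claw": 1, "offset": [0, -0.6, 0], "turn": [0, 0, 0]}, {"claw": 1, "offset": [0, -0.6, 0], "turn": [0, 0, 0]}, {"claw": 1, "offset": [0, -0.4, 0], "turn": [0, 0, 0]}, {"claw": 1, "offset": [0, -0.2, 0], "turn": [0, 0, 0]}, {"claw": 1, "offset": [0, -0.1, 0], "turn": [0, 0, 0]}]'

```text
time: 30.7
tcp_pos: [472.0, 199.7, 200.1]
eef_rot: [177.5, 30.9, 70.3]
force: [0.5, -0.3, -5.3]
finger_gap: 0.139
gripper_force: 108.1
```

```bash
python3 -c "
from h import *
tmap('w17')"
```

```text
[ 0.04 -0.51  0.86] corner [389. 245. 115.]
  52 ..............k................
  49 .##########...k#####..#........
  46 ###..######..kk#....#.#........
  43 .#############k#......#........
  40 ..###########.k.###.##..##.....
  37 ........######k#.....##....#...
  34 .......###..#.k#.....##..#..#..
  31 ........######k#.....#......#..
  28 .........####.k......##..###...
  25 ..............k........###.....
  22 .............kk................
  19 ..............k................
  16 ..............k................
  13 .............kk................
  10 ..............k................
   7 .............kk................
   4 ..............k...............k
   1 .............kk................
  -2 kkkkkkkk.kkkk..................
  -5 ...............................
```

Emit:
drive_tool --targets '[{"claw": 1, "offset": [0, 0, 0], "turn": [0, 1, 0]}, {"claw": 1, "offset": [0, 0, 0], "turn": [-0.6, 1, 0]}, {"claw": 1, "offset": [0, 0, 0], "turn": [-1, 1, 0]}, {"claw": 1, "offset": [0, 0, 0], "turn": [-1, 1, 0]}, {"claw": 1, "offset": [0, 0, 0], "turn": [-1, 1, 0]}]'

```text
time: 31.25
tcp_pos: [472.4, 199.2, 200.7]
eef_rot: [160.3, 6.2, 74.2]
force: [0.2, 0.3, -3.1]
finger_gap: 0.146
gripper_force: 108.0
```

Emit:
drive_tool --targets '[{"claw": 1, "offset": [0, 0, 0], "turn": [-1, 0.3, 0]}, {"claw": 1, "offset": [0, 0, 0], "turn": [-1, 0, 0]}, {"claw": 1, "offset": [0, 0, 0], "turn": [0, 0, 0]}, {"claw": 1, "offset": [0, 0, 0], "turn": [0, 0, 0]}]'

```text
time: 31.65
tcp_pos: [471.7, 199.4, 199.9]
eef_rot: [150.7, 5.0, 74.7]
force: [0.4, 0.1, -3.1]
finger_gap: 0.14
gripper_force: 108.1
```

```bash
python3 -c "
from h import *
tmap('w18')"
```

```text
[ 0.49 -0.09  0.87] corner [433. 259.  96.]
  52 .............kk................
  49 ##############k.##.#.###.##....
  46 ##...#######.kk#.#.##...#.#....
  43 .############kk.##.##...###....
  40 .########..##kk##.....####.....
  37 ...######....kk................
  34 .#########...kk................
  31 ###########..kk................
  28 .##..#####...kk................
  25 ###..#####...kk................
  22 .#######......k................
  19 .............kk................
  16 .............kk................
  13 .............kk................
  10 .............kk................
   7 .............kk................
   4 .............kk................
   1 ..............k...............k
  -2 ...............................
  -5 kkkkkkkkkkkkk..................
```

Emit:
drive_tool --targets '[{"claw": 1, "offset": [0.6, 0, 0], "turn": [0, 0, 0]}, {"claw": 1, "offset": [0.6, 0, 0], "turn": [0, 0, 0]}, {"claw": 1, "offset": [0.4, 0, 0], "turn": [0, 0, 0]}, {"claw": 1, "offset": [0.2, 0, 0], "turn": [0, 0, 0]}, {"claw": 1, "offset": [0.1, 0, 0], "turn": [0, 0, 0]}]'

```text
time: 32.2
tcp_pos: [484.8, 245.5, 195.9]
eef_rot: [150.6, 5.0, 74.7]
force: [-0.6, 0.9, -4.4]
finger_gap: 0.139
gripper_force: 108.1
```

```bash
python3 -c "
from h import *
tmap('w19')"
```

```text
[ 0.49 -0.09  0.87] corner [445. 305.  91.]
  52 .............kk................
  49 .#############k##...##..##.....
  46 .##..########kk.#####..#..#....
  43 .###########.kk#.###....#.#....
  40 .########.###kk###..#...###....
  37 ....#####...##k......####......
  34 ..########...kk................
  31 ###########..kk................
  28 ###..######..kk................
  25 .##..#####...kk................
  22 .########.....k................
  19 ....##.......kk................
  16 ..............k................
  13 .............kk................
  10 .............kk................
   7 .............kk................
   4 .............kk................
   1 .............kk...............k
  -2 ...............................
  -5 kkkkkkkkkkkkk..................
```

Emit:
drive_tool --targets '[{"claw": 1, "offset": [0, 0, -0.2], "turn": [0, 1, 0]}, {"claw": 1, "offset": [0.7, 0, 0], "turn": [0, 0, 0]}, {"claw": 1, "offset": [0.7, 0, 0], "turn": [0, 0, 0]}, {"claw": 1, "offset": [0.4, 0, 0], "turn": [0, 0, 0]}, {"claw": 1, "offset": [0.2, 0, 0], "turn": [0, 0, 0]}]'

```text
time: 32.75
tcp_pos: [493.3, 295.5, 199.7]
eef_rot: [150.7, 0.6, 77.2]
force: [0.7, -0.5, -4.6]
finger_gap: 0.139
gripper_force: 108.1
```

```bash
python3 -c "
from h import *
tmap('w20')"
```

```text
[ 0.49 -0.01  0.87] corner [453. 361.  99.]
  52 .............kk................
  49 .#########.###k#...............
  46 #############kk##.....#........
  43 ###..########.k.....##.###.....
  40 .###########.kk###.#####..#....
  37 ..######..###.k.##......#.#....
  34 ...........##kk#...#.....#.....
  31 ...######....kk......####......
  28 ..########...kk................
  25 .##########..kk................
  22 ###.#######...k................
  19 .##..#####...kk................
  16 .#######.....kk................
  13 .............kk................
  10 .............kk................
   7 .............kk................
   4 .............kk................
   1 ..............k...............k
  -2 k..............................
  -5 kkkkkkkkkkkkk..................
```

Emit:
drive_tool --targets '[{"claw": 1, "offset": [0.7, 0, 0], "turn": [0, 0, 0]}, {"claw": 1, "offset": [0.7, 0, 0], "turn": [0, 0, 0]}, {"claw": 1, "offset": [0.4, 0, 0], "turn": [0, 0, 0]}, {"claw": 1, "offset": [0.2, 0, 0], "turn": [0, 0, 0]}]'

```text
time: 33.2
tcp_pos: [504.3, 344.1, 199.0]
eef_rot: [150.7, 0.6, 77.2]
force: [-0.2, 0.0, -4.6]
finger_gap: 0.139
gripper_force: 108.1
```

```bash
python3 -c "
from h import *
tmap('w21')"
```

```text
[ 0.49 -0.01  0.87] corner [464. 410.  98.]
  52 .............kk................
  49 .#########...kk................
  46 .##..######..kk................
  43 .#########....k................
  40 .###########.kk................
  37 ......#######.k................
  34 ......#######kk................
  31 .....###.#####k................
  28 .....###..####k................
  25 ....#########kk................
  22 ..#########...k................
  19 .##########..kk................
  16 ###########..kk................
  13 .##..#####...kk................
  10 .########....kk................
   7 ...#####.....kk................
   4 ..########...kk................
   1 .#########....k...............k
  -2 k####..##......................
  -5 kkkkkkkkkkkkk..................
```

Emit:
drive_tool --targets '[{"claw": 1, "offset": [0, 0, 0], "turn": [1, 0, 0]}, {"claw": 1, "offset": [0, 0, 0], "turn": [1, -0.2, 0]}, {"claw": 1, "offset": [0, 0, 0], "turn": [1, -1, 0]}, {"claw": 1, "offset": [0, 0, 0], "turn": [1, -1, 0]}, {"claw": 1, "offset": [0, 0, 0], "turn": [1, -1, 0]}]'

```text
time: 33.75
tcp_pos: [505.0, 343.5, 200.5]
eef_rot: [175.3, 16.2, 73.6]
force: [0.0, -0.6, -4.4]
finger_gap: 0.137
gripper_force: 108.2
```

Emit:
drive_tool --targets '[{"claw": 1, "offset": [0, 0, 0], "turn": [0.4, -1, 0]}, {"claw": 1, "offset": [0, 0, 0], "turn": [0, -1, 0]}, {"claw": 1, "offset": [0, 0, 0], "turn": [0, -1, 0]}, {"claw": 1, "offset": [0, 0, 0], "turn": [0, 0, 0]}, {"claw": 1, "offset": [0, 0, 0], "turn": [0, 0, 0]}]'

```text
time: 34.25
tcp_pos: [504.6, 343.8, 198.7]
eef_rot: [176.9, 31.0, 72.8]
force: [0.1, 0.2, -3.7]
finger_gap: 0.143
gripper_force: 108.2
```

```bash
python3 -c "
from h import *
tmap('w22')"
```

```text
[ 0.05 -0.51  0.86] corner [420. 384. 114.]
  52 ..............k................
  49 .#############k..#.............
  46 ###..#######.kk#..#............
  43 .#############k#.#.............
  40 ..#######..##.k##..............
  37 ...######.....k................
  34 .#########...kk................
  31 .##########...k................
  28 ###..#####...kk................
  25 .##..#####....k................
  22 ..######.....kk................
  19 ...#######....k................
  16 .#########....k................
  13 ###########..kk................
  10 .##..#####....k................
   7 .##.######...kk................
   4 ..######......k...............k
   1 .............kk................
  -2 kkkkkkkkkkkkk..................
  -5 ...............................
```

Emit:
drive_tool --targets '[{"claw": 1, "offset": [0, -0.6, 0], "turn": [0, 0, 0]}, {"claw": 1, "offset": [0, -0.6, 0], "turn": [0, 0, 0]}, {"claw": 1, "offset": [0, -0.4, 0], "turn": [0, 0, 0]}, {"claw": 1, "offset": [0, -0.2, 0], "turn": [0, 0, 0]}, {"claw": 1, "offset": [0, -0.1, 0], "turn": [0, 0, 0]}]'

```text
time: 34.8
tcp_pos: [457.8, 356.9, 197.3]
eef_rot: [176.9, 31.1, 72.8]
force: [1.0, 0.8, -4.1]
finger_gap: 0.142
gripper_force: 108.2
```

```bash
python3 -c "
from h import *
tmap('w23')"
```

```text
[ 0.05 -0.52  0.86] corner [374. 398. 112.]
  52 ..............k................
  49 .#############k#..#............
  46 .##...#######kk.#.##...........
  43 ..############k##.#............
  40 ...######...##k###.............
  37 .....######...k................
  34 ...#########.kk................
  31 ...##########.k................
  28 ..###..#####.kk................
  25 ...##.######..k................
  22 ....######...kk................
  19 ......######..k................
  16 ....#########kk................
  13 ....#########kk................
  10 ...###..#####.k................
   7 ....##.#####.kk................
   4 .....#####....k...............k
   1 .............kk................
  -2 kkkkkkkkkkkkk..................
  -5 ...............................
```

Emit:
drive_tool --targets '[{"claw": 1, "offset": [0, -0.6, 0], "turn": [0.5, 0, 0]}, {"claw": 1, "offset": [0, -0.6, 0], "turn": [0.5, 0, 0]}, {"claw": 1, "offset": [0, -0.4, 0], "turn": [0, 0, 0]}, {"claw": 1, "offset": [0, -0.2, 0], "turn": [0, 0, 0]}, {"claw": 1, "offset": [0, -0.1, 0], "turn": [0, 0, 0]}]'

```text
time: 35.35
tcp_pos: [413.0, 370.7, 196.8]
eef_rot: [-178.2, 31.1, 72.8]
force: [0.4, 0.2, -5.2]
finger_gap: 0.136
gripper_force: 108.2
```

```bash
python3 -c "
from h import *
tmap('w24')"
```

```text
[-0.03 -0.52  0.86] corner [325. 417. 118.]
  52 ..............k................
  49 .##########...k####.##....#....
  46 ###..######..kk.....#...##.....
  43 .#############k...#.#..........
  40 ..############k##.##.......#...
  37 .......######.k................
  34 .......###.##kk................
  31 .......###.##.k................
  28 ........######k................
  25 ..........###.k................
  22 .............kk................
  19 ..............k................
  16 .............kk................
  13 .............kk................
  10 ..............k................
   7 .............kk................
   4 ..............k................
   1 .............kk................
  -2 kkkkkkkkkkkkk..................
  -5 ...............................
```

Emit:
drive_tool --targets '[{"claw": 1, "offset": [0, 0, 0], "turn": [0, 1, 0]}, {"claw": 1, "offset": [0, 0, 0], "turn": [0, 1, 0]}, {"claw": 1, "offset": [0, 0, 0], "turn": [-0.6, 1, 0]}, {"claw": 1, "offset": [0, 0, 0], "turn": [-1, 1, 0]}, {"claw": 1, "offset": [0, 0, 0], "turn": [-1, 1, 0]}]'

```text
time: 35.9
tcp_pos: [413.9, 370.1, 197.4]
eef_rot: [168.7, 6.0, 73.5]
force: [0.6, 0.1, -4.9]
finger_gap: 0.14
gripper_force: 108.1
```

Emit:
drive_tool --targets '[{"claw": 1, "offset": [0, 0, 0], "turn": [-1, 1, 0]}, {"claw": 1, "offset": [0, 0, 0], "turn": [-1, 0.2, 0]}, {"claw": 1, "offset": [0, 0, 0], "turn": [-1, 0, 0]}, {"claw": 1, "offset": [0, 0, 0], "turn": [-0.6, 0, 0]}, {"claw": 1, "offset": [0, 0, 0], "turn": [0, 0, 0]}]'

```text
time: 36.4
tcp_pos: [411.3, 369.9, 195.3]
eef_rot: [151.1, 0.6, 75.0]
force: [-0.6, 0.3, -5.3]
finger_gap: 0.141
gripper_force: 108.1
```

```bash
python3 -c "
from h import *
tmap('w25')"
```

```text
[ 0.48 -0.01  0.88] corner [374. 437.  96.]
  52 .............kk................
  49 .#############k.#..####........
  46 .##..#######.kk..#.##...#.#....
  43 .###########.kk#.#.##...#.#....
  40 .########.###kk##...####.#.....
  37 ...#####....##k................
  34 ..########...kk................
  31 ###########..kk................
  28 .##..######..kk................
  25 ###..#####...kk................
  22 .########.....k................
  19 ....##.......kk................
  16 .............kk................
  13 .............kk................
  10 .............kk................
   7 .............kk................
   4 .............kk................
   1 ..............k...............k
  -2 ...............................
  -5 kkkkkkkkkkkkk..................
```

Emit:
drive_tool --targets '[{"claw": 1, "offset": [0.7, 0, 0], "turn": [0, 0, 0]}, {"claw": 1, "offset": [0.7, 0, 0], "turn": [0, 0, 0]}, {"claw": 1, "offset": [0.4, 0, 0], "turn": [0, 0, 0]}, {"claw": 1, "offset": [0.2, 0, 0], "turn": [0, 0, 0]}]'

```text
time: 36.85
tcp_pos: [426.9, 419.2, 196.6]
eef_rot: [151.0, 0.4, 74.9]
force: [-0.3, 0.1, -4.4]
finger_gap: 0.142
gripper_force: 108.2
```

```bash
python3 -c "
from h import *
tmap('w26')"
```

```text
[ 0.48 -0.01  0.87] corner [389. 487.  96.]
  52 .............kk................
  49 .##########...k................
  46 .##..######..kk................
  43 .############.k.....#..........
  40 ..###########.k...#.###........
  37 .......######.k#...##..#.......
  34 .......###.##kk#.....#.#.......
  31 ....######.##.k........#.......
  28 ..###########kk......##........
  25 .############kk................
  22 ###########...k................
  19 .##..#####...kk................
  16 .########.....k................
  13 ...####......kk................
  10 ..............k................
   7 .............kk................
   4 .............kk................
   1 ..............k...............k
  -2 ...............................
  -5 kkkkkkkkkkkkk..................
```

Emit:
drive_tool --targets '[{"claw": 1, "offset": [0.6, 0, 0], "turn": [0, 0, 0]}, {"claw": 1, "offset": [0.6, 0, 0], "turn": [0, -0.6, 0]}, {"claw": 1, "offset": [0.4, 0, 0], "turn": [0, -1, 0]}, {"claw": 1, "offset": [0.2, 0, 0], "turn": [0, -1, 0]}, {"claw": 1, "offset": [0.1, 0, 0], "turn": [0, -1, 0]}]'

```text
time: 37.4
tcp_pos: [439.5, 464.6, 194.8]
eef_rot: [149.7, 16.2, 65.9]
force: [0.2, 0.5, -4.0]
finger_gap: 0.138
gripper_force: 108.3
```

```bash
python3 -c "
from h import *
tmap('w27')"
```

```text
[ 0.48 -0.28  0.83] corner [402. 509.  80.]
  52 ..............k................
  49 ###########...k................
  46 .##..########.k................
  43 .##.##########k##..............
  40 ..###########.k##..............
  37 ...########..kk##..............
  34 .############.k##..............
  31 ##############k................
  28 ###..######...k................
  25 .##..#####...kk................
  22 ..######......k................
  19 ...######....kk................
  16 .#########....k................
  13 .##########..kk................
  10 ###.#######...k................
   7 ###..#####...kk................
   4 ..######......k................
   1 ..............k...............k
  -2 kk....k........................
  -5 ...............................
```

Emit:
drive_tool --targets '[{"claw": 1, "offset": [0, 0, -0.4], "turn": [0.4, -0.6, 0]}, {"claw": 1, "offset": [0, 0, -0.4], "turn": [0.4, -0.6, 0]}, {"claw": 1, "offset": [0, 0, -0.3], "turn": [0, -0.4, 0]}, {"claw": 1, "offset": [0, 0, 0], "turn": [0, 0, 0]}, {"claw": 1, "offset": [0, 0, 0], "turn": [0, 0, 0]}]'

```text
time: 37.95
tcp_pos: [430.7, 476.6, 217.0]
eef_rot: [152.4, 23.0, 62.0]
force: [0.4, -0.7, -5.6]
finger_gap: 0.145
gripper_force: 108.4
```

Emit:
drive_tool --targets '[{"claw": 1, "offset": [0, 0, 0], "turn": [0, 0, 0]}, {"claw": 1, "offset": [0, 0, 0], "turn": [0, 0, 0]}, {"claw": 1, "offset": [0, 0, 0], "turn": [0, 0, 0]}, {"claw": 1, "offset": [0, 0, 0], "turn": [0, 0, 0]}, {"claw": 1, "offset": [0, 0, 0], "turn": [0, 0, 0]}]'

```text
time: 38.45
tcp_pos: [430.6, 476.8, 217.3]
eef_rot: [152.3, 23.1, 61.9]
force: [-0.3, -0.4, -4.4]
finger_gap: 0.137
gripper_force: 108.4
```

```bash
python3 -c "
from h import *
tmap('w28')
T,o=totepose()
save('scene','s28')
for c in('wrist','scene'):
  for l,p in dict(flap_edge=(-88,-22,49),pick_corner=(-88,56,0),handle=(8,0,80)).items(): print(c,l,[(round(d['p'],2),np.round(d['xy'])) for d in arm.spot_point(l,c)[:1]],np.round(proj(c,o+T@np.array(p,float))))
print(arm.sense()['qvel'])
"
```

```text
[ 0.43 -0.39  0.81] corner [387. 515. 105.]
  52 ..............k................
  49 ##############k.##.............
  46 .##..#######.kk#.#.............
  43 .##.#########kk###.............
  40 ..#######..##.k##..............
  37 ...#####......k................
  34 .#########...kk................
  31 ###########...k................
  28 ###..#####...kk................
  25 .##..#####....k................
  22 .########.....k................
  19 ...######....kk................
  16 .#########....k................
  13 ###########..kk................
  10 ###.#######...k................
   7 ##...#####...kk................
   4 ..######.....kk................
   1 ..............k...............k
  -2 kk.............................
  -5 .k.............................
wrist flap_edge [(0.89, array([ 94., 268.]))] [ 95. 271.]
wrist pick_corner [(0.7, array([112., 124.]))] [113. 128.]
wrist handle [(0.6, array([256., 260.]))] [258. 267.]
scene flap_edge [(0.61, array([277., 276.]))] [276. 277.]
scene pick_corner [(0.73, array([235., 146.]))] [239. 304.]
scene handle [] [228. 233.]
[-0.04092774  0.07934249 -0.06077453 -0.07624757  0.18060363 -0.29119501]
```

```bash
python3 -c "
from bench import arm
print(arm.sign_off())"
```

```text
the job is handed in; nothing more can be done
None
```

The fourth nut is in the tote with the other three and the flap is shut. I handed in with the arm holding the tote steady, tilted about 35° towards the pick corner and about 10 cm above the bench. All four nuts are touching in that corner: three in a row along the front wall and one behind the corner nut. The farthest nut's centre lies about 3 mm under the flap's edge; shaking did not pack them tighter.

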